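Set the typewriter power unit to 230 V

TASK

The power unit from an imported electric typewriter is still set to 115 V. With the blue-handled flat screwdriver from the rack, turn its slotted voltage selector a quarter turn clockwise, until it stops with the blue pointer at the red 230 V mark, then put the screwdriver back upright in its hole in the rack, handle resting on the wood. Do not turn the selector with the fingers, and leave the other tool and the loose parts on the counter where they are.

Things in the scene. Friction and masses are not known exactly. Their poses are not given: they have to be found in the camera images.
- screwdriver: Loose flat screwdriver with a blue handle, 180 mm long, about 130 g, standing in the rack. Origin at the middle of the blade's end; z runs up along the shank to the handle, x along the blade's width, y through its thickness. Blade 12 mm wide (x) and 2.5 mm thick (y) for 14 mm; then a round steel shank 8 mm in diameter up to 85 mm; black collar 30 mm in diameter from 85 to 93 mm.
- handle (a point): Middle of the flat screwdriver's handle, 137 mm above the blade's end, axes as the screwdriver's. The handle reaches from 93 to 180 mm above the blade's end, 30 mm wide along x, with two flat sides 22 mm apart along y to grip; half a turn about z makes no difference.
- rack: Fixed wooden screwdriver rack; origin under its middle, on the counter. A bar 200 mm long (y), 50 mm deep (x), 30 mm thick, its top 105 mm above the counter, on two end cheeks, open below down to an 8 mm base board. A tool stands with its collar on the bar and its shank through a hole; the flat screwdriver's blade end is then 20 mm above the counter.
- hole_a (a point): Middle of the mouth of the rack's hole on its +y side, 60 mm from the rack's middle, level with the bar's top: 18 mm wide, chamfered by 3 mm, right through the bar. The flat screwdriver starts in one of the two holes, the cross-head one in the other.
- hole_b (a point): The same for the hole on the rack's -y side.
- power_unit: Fixed grey steel power unit, 134 x 174 x 85 mm (x, y, z), panel uppermost; origin under its middle, on the counter. On the panel: the selector, 42 mm from the middle towards -y, in a black bezel (40 mm across, 30 mm inside, 5 mm high); a yellow 115 V mark on its +y side, a red 230 V mark on its +x side; farther off an inlet, a socket and a fuse cap 11 mm high.
- slot (a point): Middle of the slot on the white selector rotor (26 mm across), level with the rotor's top face, 2 mm above the panel and 3 mm below the bezel's rim. z is up; x lies along the slot, towards the blue pointer at one end of it, and turns with the rotor. The slot is 21 mm long, 7 mm deep (black floor), 5 mm wide below and flared to 8 mm at its mouth.
- rotor (a joint): Angle of the selector, rad: 0 = pointer at the yellow 115 V mark, 1.571 = pointer at the red 230 V mark, with firm stops at both; it grows clockwise seen from above, starts at 0 to 0.12, takes about 0.05 N m to turn and stays where it is left. The blade has about 0.2 rad of play in the slot each way.
- cross_driver: Loose cross-head screwdriver with a brass collar and a round wooden handle (28 mm), 163 mm long, in the rack's other hole; origin at its tip, z up along it. To be left alone.
- canister: Loose aluminium screw-top canister of spare parts, 78 mm across, 85 mm high; origin under its middle. To be left alone.
- segment: Loose slotted half-round chrome segment plate, outer radius 73 mm, 7 mm thick, lying flat; origin at the middle of its half circle, on the counter. To be left alone.
- platen: Loose black rubber platen cylinder lying on its side, 38 mm in diameter, 290 mm long over its axle (y); origin under its middle. To be left alone.
- release_knob: Loose brass carriage release knob, 32 mm across, 27 mm high; origin under its middle. To be left alone.
- feed_axle: Loose dented steel feed roller axle lying down, 12 mm in diameter, 224 mm long (y); origin under its middle. To be left alone.
Things that resemble listed ones, but are neither listed nor needed, are in the scene too. Several things have the shape of the screwdriver; the one meant has the colours described above. There is more than one size of the power_unit; the one meant has the size given above.

How it is judged:
By the outcome, as a careful person would: the job done as asked, in the order asked, and still so for the second after the job is handed in, with the robot touching nothing.
It also fails if it takes over 72 s, if anything falls off the work surface, if the arm or the gripper's body presses on something with over 40 N, if the wrist force passes 120 N, or if a joint passes its speed limit or range.

ROBOT

A 6-joint arm with a two-finger parallel gripper is mounted at the origin on the work surface. World frame = base frame: x ahead of the robot, y to its left, z up, the work surface at z = 0. Lengths are in m, angles in rad, forces in N, time in s.
With the tool pointing down it reaches from about 0.35 to 0.775 m from the base axis. Payload 7.3 kg.
Tool frame: the origin (TCP) lies at the very end of the fingers, on their centre line; the grasp point (between the pads) lies 19 mm behind it; z points along the fingers, y is the direction in which the jaws open and shut (so a half turn about z gives the same grasp; the last joint's range is limited). The gripper opens to 92 mm and grips with 3 to 60 N. Pads are 19 mm wide; open, the fingers measure 130 mm over their backs; the gripper's body (75 mm by 190 mm) begins 47 mm behind the grasp point.
Start: joints at [1.118, 0.342, 1.524, -0, 1.275, -0.146], TCP at [0.159, 0.501, 0.227] pointing down, gripper open.
Joint ranges: [-2.53, 2.53], [-0.77, 2.02], [0.04, 2.7], [-1, 4.14], [0.28, 2.66], [-3.11, 3.11]. Speed limits (rad/s): [2.57, 2.57, 3.14, 3.14, 3.14, 3.14].

INTERFACE

Orientations are given as [roll, pitch, yaw] about the fixed x, y, z axes, in that order (R = Rz(yaw) Ry(pitch) Rx(roll)).
In Python, from cell import robot gives the robot as it stands.
- The arm moves only by the tool apply_moves, never from a script. Its argument "plan" is a list of rows, each an object of numbers: "tx", "ty", "tz": the shift along the tool's x, y, z in m; "yaw": the turn about the tool's z in rad; "grip": the opening, from -1 (shut) to 1 (fully open), so that 0 is half open. In form: [{"tx": .., "ty": .., "tz": .., "yaw": .., "grip": ..}, ...]. A call has 1 to 8 rows; each row is the pose to reach, as a shift and turn from the pose commanded when the call began, along the tool's axes at that moment; what a row does not reach only later rows make up. A row lasts 1/8 s, in which the tool goes at most 62.5 mm and 10.7 degrees, less where a joint would pass 70% of its speed; a pose out of reach is approached as far as the arm can. A call with a gripper value outside its range is refused whole. The fingers move at their own pace and stop on an object; "force" is the grip in N (left out, the last holds). Time passes only in rows, so rows that repeat a pose let the fingers close. It gives the time, the measured TCP pose, the force and the opening at its end, in the units of the state.
- robot.observe(): the state, without advancing time (a new reading comes with each control period).
- robot.read_camera(name): name is "scene" or "top"; returns (picture, depth): 400x640x3 uint8, red, green, blue; 400x640 float32, m along the optical axis (not along the pixel's ray), 0 where there is no reading.
- robot.get_calibration(name): a dict with "camera_matrix" (3x3 intrinsics, pixels), "k1" (the pictures are not rectified: a ray, as slopes to the right and down, at radius r is drawn at 1 + k1 r^2 times it, then the intrinsics apply), "R" (3x3) and "t" (3): a world point X has camera coordinates R X + t. Camera axes: x right, y down, z forward; pixel columns grow to the right and rows downward; lengths in m; the calibration is good to about 2 mm. A picture is of the moment at which its call begins. get_calibration takes no time and is no camera call.
- robot.hand_in(): hands the job in, once; it reports no verdict.
Trained networks look in the newest picture that a camera, given by its name, has taken for a name from the list of things; names that differ only in an ending like _2 or _b are one class to them, and where a whole thing is asked for, a point or a joint stands for the part that bears it (a point fixed in the world has none). Each returns a list of dicts, best first, with "confidence" (0 to 1); they miss things now and then, are a little off and sometimes report something else, mostly with a low value. They report only what shows in the picture. A call takes as long as a camera call. They do not tell look-alikes from the thing itself.
- robot.outline_of(label, camera): "region" (400x640 bool, what is visible of it) and "pixel" ([row, column] in pixels, amid what is visible of it).
- robot.tip_of(label, camera): "pixel" ([row, column] in pixels: a listed point, or the origin of a listed thing).
The state is a dict: "time": time; "qpos": joint angles; "qvel": joint speeds; "joint_efforts": joint torques, N m; "tool_pos": TCP position; "tool_rot": TCP orientation; "contact_force": force on the tool from outside, world axes, zero at the start; "torque": the same for the moment, N m; "opening": finger opening in m.
Only numpy, scipy, OpenCV 4.12 (cv2) and the standard library are available. Lean on these libraries where they do the work, as an engineer would, in place of code of your own. Each camera call takes 0.05 s, during which the arm holds its last target.

## Working session

There is one attempt and no reset: what is moved stays moved. The work goes in short steps, Python scripts to look and compute and a tool call to move; the robot and the scene stay as the last step left them, time stands still between calls to the robot, and variables do not carry over. Pictures are saved under pics/ and viewed, and the job is handed in when it is done.

Besides the shell and the picture viewer there is one more tool, called after ">>>" as name([rows], argument=value, ...), one row to a line, values as JSON. apply_moves: Moves the arm, as the interface text tells. Its arguments: {"type":"object","properties":{"plan":{"type":"array","items":{"type":"object","properties":{"tx":{"type":"number"},"ty":{"type":"number"},"tz":{"type":"number"},"yaw":{"type":"number"},"grip":{"type":"number"}}}},"force":{"type":"number"}},"required":["plan"]}

```bash
mkdir -p pics; ls; cat > h.py <<'E'
import numpy as np, cv2
from cell import robot
def snap(cam,name):
    p,d=robot.read_camera(cam); cv2.imwrite(f'pics/{name}.png',p[:,:,::-1]); np.savez(f'pics/{name}.npz',p=p,d=d); return p,d
def cal(cam):
    c=robot.get_calibration(cam); return np.array(c['camera_matrix']),c['k1'],np.array(c['R']),np.array(c['t'])
def ray(cam,rc):
    K,k1,R,t=cal(cam); u=(rc[1]-K[0,2])/K[0,0]; v=(rc[0]-K[1,2])/K[1,1]
    x,y=u,v
    for _ in range(30):
        s=1+k1*(x*x+y*y); x,y=u/s,v/s
    d=R.T@np.array([x,y,1.]); o=-R.T@t
    return o,d
def atz(cam,rc,z):
    o,d=ray(cam,rc); return o+d*(z-o[2])/d[2]
def atdepth(cam,rc,D):
    o,d=ray(cam,rc); return o+d*D
def proj(cam,X):
    K,k1,R,t=cal(cam); c=R@np.asarray(X)+t; x,y=c[:2]/c[2]; s=1+k1*(x*x+y*y)
    return K[1,1]*y*s+K[1,2],K[0,0]*x*s+K[0,2]
def tri(c1,p1,c2,p2):
    o1,d1=ray(c1,p1);o2,d2=ray(c2,p2)
    s=np.linalg.lstsq(np.stack([d1,-d2],1),o2-o1,rcond=None)[0]
    a=o1+s[0]*d1;b=o2+s[1]*d2
    return (a+b)/2,np.linalg.norm(a-b)
E
python3 - <<'E'
from h import *
np.set_printoptions(precision=4,suppress=True)
for c in ['scene','top']:
    snap(c,c+'0'); K,k,R,t=cal(c); print(c,K.tolist(),k,'pos',-R.T@t,'fwd',R[2])
print(robot.observe())
E
```

```text
pics
scene [[368.9174020229058, 0.0, 320.41033875177385], [0.0, 368.9174020229058, 200.0515858353958], [0.0, 0.0, 1.0]] 0.01841225528969313 pos [1.2879 0.343  0.7339] fwd [-0.7637 -0.2532 -0.5939]
top [[425.91043687254233, 0.0, 320.2831428730879], [0.0, 425.91043687254233, 199.99678770224642], [0.0, 0.0, 1.0]] -0.09549659641001809 pos [0.2427 0.0813 1.3103] fwd [ 0.2221  0.0271 -0.9746]
{'time': 0.1, 'qpos': array([ 1.118 ,  0.3426,  1.5249, -0.    ,  1.2754, -0.146 ]), 'qvel': array([ 0.0002, -0.0023, -0.0025, -0.0015,  0.0002,  0.0003]), 'joint_efforts': array([  0.002 , -43.1998, -24.4697,   0.072 ,   0.0524,  -0.    ]), 'tool_pos': array([0.1584, 0.5002, 0.2261]), 'tool_rot': array([-3.1403, -0.0002,  2.8348]), 'contact_force': array([-1.163 , -0.8647,  0.5453]), 'torque': array([ 0.0221, -0.0061,  0.0257]), 'opening': 0.09162936166143991}
```

View pics/scene0.png

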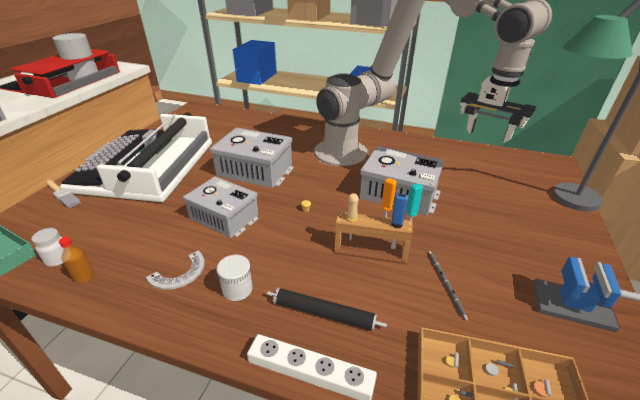

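View pics/top0.png

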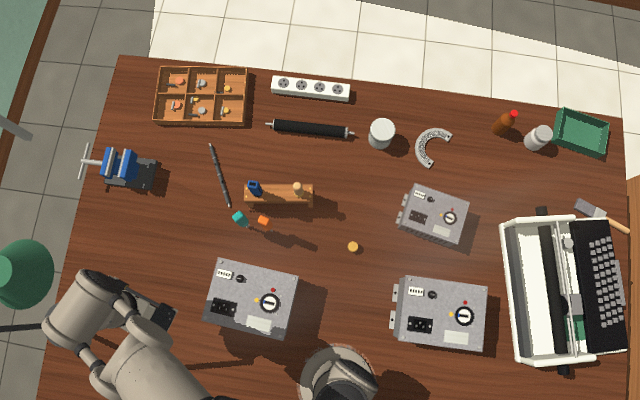

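```bash
python3 - <<'E'
from h import *
np.set_printoptions(precision=4,suppress=True)
for c in ['scene','top']:
    for l in ['screwdriver','handle','hole_a','hole_b','power_unit','slot','rack','cross_driver']:
        for r in robot.tip_of(l,c): print(c,l,'tip',np.round(r['pixel'],1),round(r['confidence'],2))
    for l in ['screwdriver','power_unit','slot']:
        for r in robot.outline_of(l,c): print(c,l,'outl',np.round(r['pixel'],1),r['region'].sum(),round(r['confidence'],2))
E
```

```text
scene screwdriver tip [251.1 392. ] 0.67
scene handle tip [197.8 414.5] 0.95
scene handle tip [193.9 389.3] 0.7
scene handle tip [206.7 399.3] 0.57
scene hole_a tip [225.8 398.7] 0.98
scene hole_a tip [218.3 352.5] 0.69
scene hole_b tip [225.8 398.7] 0.98
scene hole_b tip [218.3 352.5] 0.69
scene power_unit tip [171.5 254.3] 0.75
scene power_unit tip [192.  401.1] 0.73
scene power_unit tip [215.9 224.9] 0.64
scene power_unit tip [210.2 399.8] 0.17
scene slot tip [140.2 237.8] 0.58
scene slot tip [189.1 208.5] 0.48
scene slot tip [160.1 388.3] 0.38
scene rack tip [251.2 369.9] 0.94
scene screwdriver outl [202.4 415.9] 392 0.71
scene screwdriver outl [215.4 399.2] 388 0.63
scene screwdriver outl [195.2 388.9] 377 0.62
scene power_unit outl [174.4 402.1] 3398 0.92
scene power_unit outl [204.5 225.4] 3012 0.87
scene power_unit outl [158.2 254. ] 3779 0.75
top screwdriver tip [199.6 263.3] 0.68
top screwdriver tip [230.1 271.4] 0.63
top screwdriver tip [224.3 247.6] 0.59
top screwdriver tip [214.9 430.1] 0.58
top handle tip [224.4 263.3] 0.7
top handle tip [216.6 241.7] 0.57
top handle ti
[... 152 characters left out ...]
0.74
top power_unit tip [299.2 254.2] 0.95
top power_unit tip [308.4 429.5] 0.74
top power_unit tip [214.8 430.8] 0.67
top power_unit tip [174.5 217.7] 0.44
top slot tip [306.2 269.2] 0.68
top slot tip [314.1 464.3] 0.45
top slot tip [218.3 447.5] 0.38
top rack tip [201.8 281.2] 0.6
top cross_driver tip [198.6 301.1] 0.69
top cross_driver tip [192.  299.1] 0.59
top screwdriver outl [217.4 242.1] 220 0.75
top screwdriver outl [221.9 264.4] 137 0.66
top screwdriver outl [128.3 308.1] 982 0.39
top power_unit outl [312.3 437.5] 6028 0.76
top power_unit outl [214.3 433.7] 2980 0.6
top power_unit outl [299.7 252.5] 5808 0.57
top slot outl [315.9 463.6] 151 0.62
top slot outl [302.  271.2] 125 0.43
```

```bash
python3 - <<'E'
from h import *
p=np.load('pics/top0.npz')['p'];d=np.load('pics/top0.npz')['d'];s=np.load('pics/scene0.npz')['p']
cv2.imwrite('pics/c1.png',cv2.resize(p[170:360,190:510],None,fx=2.5,fy=2.5,interpolation=cv2.INTER_CUBIC)[:,:,::-1])
cv2.imwrite('pics/c2.png',cv2.resize(s[120:270,180:450],None,fx=2.9,fy=2.9,interpolation=cv2.INTER_CUBIC)[:,:,::-1])
np.set_printoptions(precision=4,suppress=True)
# heights + panel extents
K,k1,R,t=cal('top')
H=np.zeros(d.shape+(3,))
for r in range(150,360):
    for c in range(180,510):
        H[r,c]=atdepth('top',(r,c),d[r,c])
np.save('pics/H.npy',H)
for n,(r0,r1,c0,c1) in dict(L=(250,350,195,305),R=(265,360,385,495),S=(175,250,390,480)).items():
    P=H[r0:r1,c0:c1].reshape(-1,3)
    zs=P[:,2]; hist,e=np.histogram(zs,np.arange(.02,.13,.004)); print(n,hist,e[hist.argmax()])
    z=e[hist.argmax()]+.002
    m=(abs(zs-z)<.008); Q=P[m][:,:2].astype(np.float32)
    print(np.median(zs[m]),cv2.minAreaRect(Q))
E
```

```text
Traceback (most recent call last):
  File "h.py", line 17, in atdepth
    o,d=ray(cam,rc); return o+d*D
        ~~~^^^^^^^^
  File "h.py", line 8, in ray
    K,k1,R,t=cal(cam); u=(rc[1]-K[0,2])/K[0,0]; v=(rc[0]-K[1,2])/K[1,1]
             ~~~^^^^^
  File "h.py", line 6, in cal
    c=robot.get_calibration(cam); return np.array(c['camera_matrix']),c['k1'],np.array(c['R']),np.array(c['t'])
ValueError: time passes only in moves, steps and waits
```

```bash
ls -la pics
```

```text
total 5140
drwxr-xr-x 2 agent agent    4096 Dec  6 13:08 .
drwxr-xr-x 3 agent agent    4096 Dec  6 13:08 ..
-rw-r--r-- 1 agent agent  475517 Dec  6 13:08 c1.png
-rw-r--r-- 1 agent agent  392396 Dec  6 13:08 c2.png
-rw-r--r-- 1 agent agent 1792490 Dec  6 13:08 scene0.npz
-rw-r--r-- 1 agent agent  354003 Dec  6 13:08 scene0.png
-rw-r--r-- 1 agent agent 1792490 Dec  6 13:08 top0.npz
-rw-r--r-- 1 agent agent  434259 Dec  6 13:08 top0.png
```

```bash
sed -i 's/^def cal(cam):/import functools\n@functools.lru_cache(None)\ndef cal(cam):/' h.py; python3 - <<'E'
from h import *
d=np.load('pics/top0.npz')['d']
np.set_printoptions(precision=4,suppress=True)
H=np.zeros(d.shape+(3,))
for r in range(150,360):
    for c in range(180,510):
        H[r,c]=atdepth('top',(r,c),d[r,c])
np.save('pics/H.npy',H)
for n,(r0,r1,c0,c1) in dict(L=(250,350,195,305),R=(265,360,385,495),S=(175,250,390,480)).items():
    P=H[r0:r1,c0:c1].reshape(-1,3)
    zs=P[:,2]; hist,e=np.histogram(zs,np.arange(.02,.13,.004)); print(n,hist,e[hist.argmax()])
    z=e[hist.argmax()]+.002
    m=(abs(zs-z)<.008); Q=P[m][:,:2].astype(np.float32)
    print(np.median(zs[m]),cv2.minAreaRect(Q))
E
```

```text
L [   5    5    6    2    6    4    6    4    1    0    0    0    1    0
    0    0    0    0    6   21   10   37  600 2932 1580  328   47] 0.112
0.11493935658705456 ((0.2155073881149292, 0.2727329730987549), (0.23552027344703674, 0.18055438995361328), 84.69709777832031)
R [  11   14   15   15   14   16   18    8   18   17   15   14   13   19
   20    7    4    5    5   11   24   48  667 2870 1566  289   49] 0.112
0.11482421758166728 ((0.24275845289230347, -0.2643662691116333), (0.2356485277414322, 0.18169601261615753), 89.46383666992188)
S [  17   22   26   17   27   17   22   21   25   19   15    9    3   14
   45  508 1369  597   78    7    4    0    0    0    0    0    0] 0.084
0.08618534004913936 ((0.5279935598373413, -0.2265862673521042), (0.17644330859184265, 0.1360049843788147), 77.44979095458984)
```

View pics/c1.png

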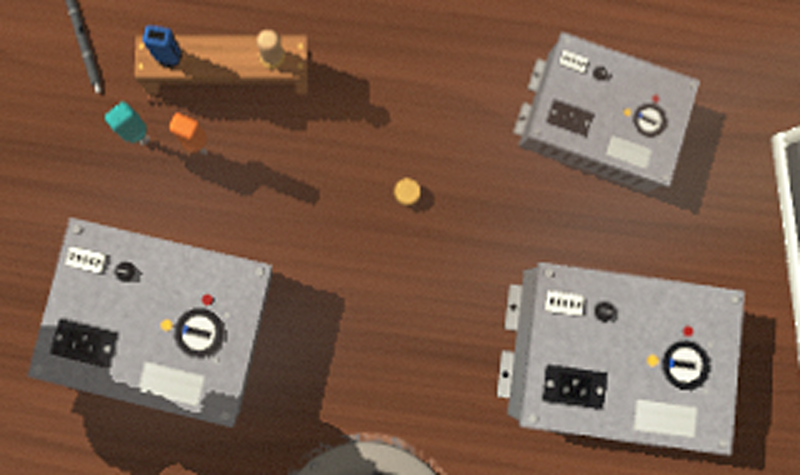

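View pics/c2.png

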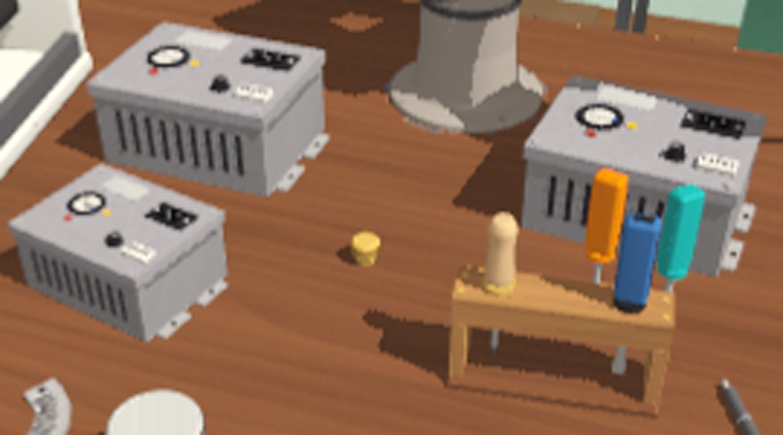

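```bash
python3 - <<'E'
from h import *
np.set_printoptions(precision=4,suppress=True)
for n,a,b in [('handle',(206.7,399.3),(190.4,257.8)),('orangeH',(193.9,389.3),(224.4,263.3)),('tealH',(197.8,414.5),(216.6,241.7)),('hole blue',(225.8,398.7),(194.3,257.1)),('hole other',(218.3,352.5),(190.4,298.3)),('slotS',(189.1,208.5),(218.3,447.5)),('unit',(215.9,224.9),(214.8,430.8)),('rack',(251.2,369.9),(201.8,281.2))]:
    print(n,*tri('scene',a,'top',b))
print('slot at z .087', atz('top',(218.3,447.5),.087),atz('scene',(189.1,208.5),.087))
print('holes z.105',atz('top',(194.3,257.1),.105),atz('top',(190.4,298.3),.105),atz('scene',(225.8,398.7),.105),atz('scene',(218.3,352.5),.105))
p=np.load('pics/top0.npz')['p'];s=np.load('pics/scene0.npz')['p']
a=cv2.resize(p[180:250,390:480],None,fx=8,fy=8,interpolation=cv2.INTER_CUBIC)
cv2.imwrite('pics/c3.png',a[:,:,::-1])
a=cv2.resize(p[165:240,225:325],None,fx=8,fy=8,interpolation=cv2.INTER_CUBIC)
cv2.imwrite('pics/c4.png',a[:,:,::-1])
a=cv2.resize(s[170:265,330:425],None,fx=6,fy=6,interpolation=cv2.INTER_CUBIC)
cv2.imwrite('pics/c5.png',a[:,:,::-1])
E
```

```text
handle [0.5093 0.2941 0.1582] 0.0082156655365303
orangeH [0.4211 0.2618 0.1316] 0.003537721765596869
tealH [0.4329 0.3277 0.1419] 0.004230561025437856
hole blue [0.5116 0.303  0.0982] 0.004074764579084517
hole other [0.5359 0.183  0.1104] 0.0026438998681663165
slotS [ 0.5172 -0.2673  0.0885] 0.009138560583317247
unit [ 0.5342 -0.2259  0.0103] 0.01196041118206909
rack [ 0.521   0.2394 -0.0069] 0.001315071447317333
slot at z .087 [ 0.5153 -0.2634  0.087 ] [ 0.5154 -0.2741  0.087 ]
holes z.105 [0.5103 0.2998 0.105 ] [0.5375 0.1821 0.105 ] [0.5192 0.3054 0.105 ] [0.529  0.1829 0.105 ]
```

View pics/c3.png

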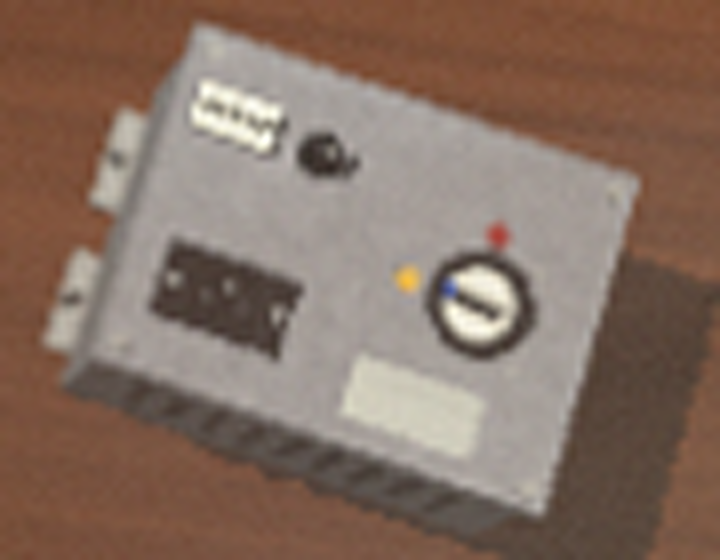

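View pics/c4.png

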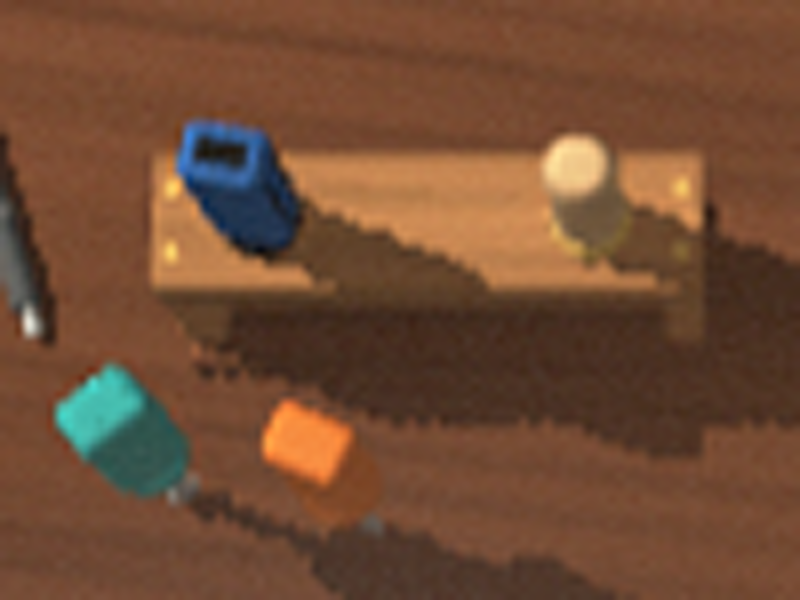

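View pics/c5.png

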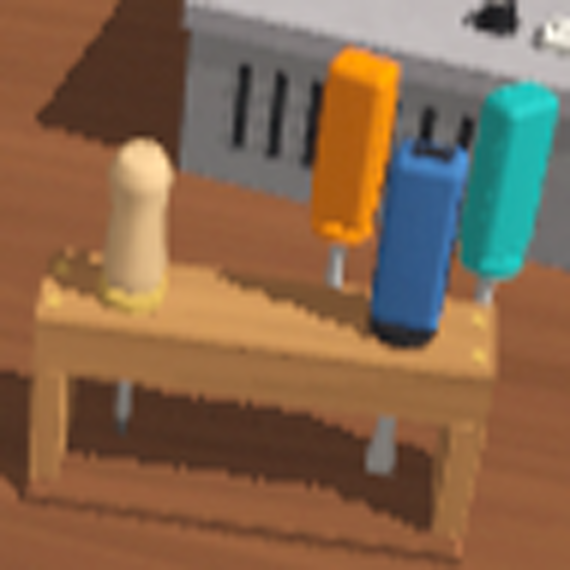

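```bash
python3 - <<'E'
from h import *
np.set_printoptions(precision=4,suppress=True)
T=np.load('pics/top0.npz');S=np.load('pics/scene0.npz')
f=lambda x0,y0,k,x,y:(y0+(y+.5)/k-.5,x0+(x+.5)/k-.5)
t=lambda x,y:f(225,165,8,x,y); s=lambda x,y:f(330,170,6,x,y)
print('blue top tri',tri('top',t(224,155),'scene',s(433,150)), atz('top',t(224,155),.2), atz('scene',s(433,150),.2))
print('blue collar bottom scene', atz('scene',s(403,335),.097))
print('orange top',tri('top',t(308,440),'scene',s(365,62)),'teal',tri('top',t(95,400),'scene',s(525,95)))
# rack bar corners
for c in [(152,155),(703,152),(703,282),(152,290)]: print('bar',atz('top',t(*c),.105))
for c in [(55,270),(40,320),(495,310),(490,375)]: print('barS',atz('scene',s(*c),.105))
# yaw of handle: top face edges
print('edge',[atz('top',t(*c),.2)[:2] for c in [(190,125),(268,136),(262,188),(183,168)]])
# unit corners and slot
u=lambda x,y:f(390,180,8,x,y)
C=np.array([atz('top',u(*c),.085)[:2] for c in [(196,22),(638,182),(543,515),(92,357)]]);print(C, C.mean(0))
for i in range(4):
    e=C[(i+1)%4]-C[i];print(np.linalg.norm(e),np.degrees(np.arctan2(e[1],e[0])))
for n,c in dict(yel=(408,279),red=(499,236),rot=(481,305),blue=(449,289),slotend=(500,313)).items(): print(n,atz('top',u(*c),.087))
q=cv2.resize(S['p'][165:235,180:260],None,fx=8,fy=8,interpolation=cv2.INTER_CUBIC); cv2.imwrite('pics/c6.png',q[:,:,::-1])
E
```

```text
blue top tri (array([0.5156, 0.2993, 0.2019]), np.float64(0.00039742713758084657)) [0.5161 0.2995 0.2   ] [0.5127 0.2993 0.2   ]
blue collar bottom scene [0.5096 0.2998 0.097 ]
orange top (array([0.4263, 0.2583, 0.1812]), np.float64(0.0005401609674583205)) teal (array([0.4303, 0.3312, 0.182 ]), np.float64(0.0022577485050519278))
bar [0.5361 0.3445 0.105 ]
bar [0.5634 0.144  0.105 ]
bar [0.5149 0.1374 0.105 ]
bar [0.4859 0.3358 0.105 ]
barS [0.5258 0.1434 0.105 ]
barS [0.5619 0.1471 0.105 ]
barS [0.4887 0.3362 0.105 ]
barS [0.5335 0.3399 0.105 ]
edge [array([0.525 , 0.3127]), array([0.5246, 0.2858]), array([0.5064, 0.2848]), array([0.5098, 0.3125])]
[[ 0.6124 -0.1562]
 [ 0.5727 -0.3268]
 [ 0.4435 -0.2984]
 [ 0.4806 -0.1284]] [ 0.5273 -0.2275]
0.17511734671086934 -103.0744333267549
0.13228720196370242 167.6077294736722
0.1739974956312317 77.68533388751408
0.13461232559663058 -11.920831723004483
yel [ 0.5243 -0.242   0.087 ]
red [ 0.5448 -0.2749  0.087 ]
rot [ 0.518  -0.2698  0.087 ]
blue [ 0.5225 -0.2575  0.087 ]
slotend [ 0.5159 -0.2771  0.087 ]
```

View pics/c6.png

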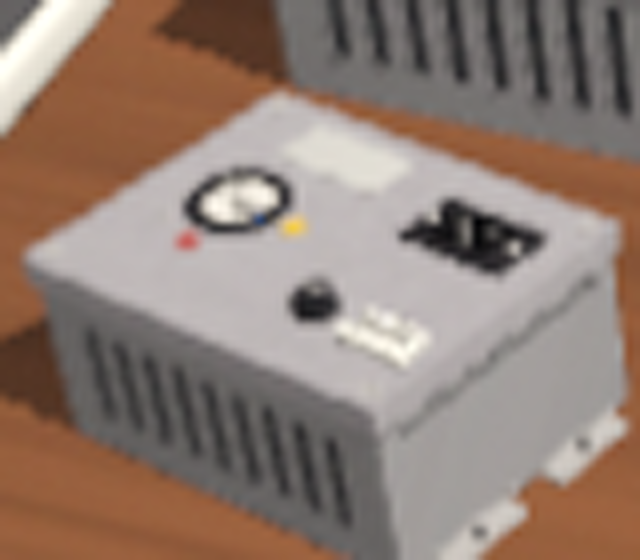

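>>> apply_moves([
  {"tx": -0.03,"ty": -0.006,"tz": -0.05,"yaw": 0.15,"grip": 0},
  {"tx": -0.085,"ty": -0.018,"tz": -0.07,"yaw": 0.32,"grip": 0},
  {"tx": -0.14,"ty": -0.03,"tz": -0.09,"yaw": 0.5,"grip": 0},
  {"tx": -0.2,"ty": -0.042,"tz": -0.09,"yaw": 0.68,"grip": 0},
  {"tx": -0.26,"ty": -0.054,"tz": -0.09,"yaw": 0.86,"grip": 0},
  {"tx": -0.32,"ty": -0.066,"tz": -0.09,"yaw": 1.04,"grip": 0},
  {"tx": -0.375,"ty": -0.078,"tz": -0.09,"yaw": 1.2,"grip": 0},
  {"tx": -0.4015,"ty": -0.083,"tz": -0.09,"yaw": 1.26,"grip": 0},
])

```text
time: 2.2
tool_pos: [0.5186, 0.298, 0.3161]
tool_rot: [-3.141, 0.001, 1.569]
contact_force: [0.2, 1.0, -0.0]
opening: 0.046
```

```bash
python3 - <<'E'
from h import *
np.set_printoptions(precision=4,suppress=True)
for c in ['scene','top']: snap(c,c+'1')
o=robot.observe();print(o['tool_pos'],o['qpos'],o['time'])
P=o['tool_pos']
for c in ['scene','top']: print(c,proj(c,P),proj(c,P-[0,0,.174]))
a=np.load('pics/scene1.npz')['p'][80:265,300:500];b=np.load('pics/top1.npz')['p'][110:260,180:380]
cv2.imwrite('pics/d1.png',cv2.resize(a,None,fx=3.2,fy=3.2)[:,:,::-1]);cv2.imwrite('pics/d2.png',cv2.resize(b,None,fx=4,fy=4)[:,:,::-1])
E
```

```text
[0.5185 0.2981 0.3157] [ 0.3941  0.4365  1.1378 -0.0006  1.5681  0.3946] 2.3
scene (np.float64(154.82294942230448), np.float64(407.8506862722303)) (np.float64(214.1297751605135), np.float64(397.79731643164496))
top (np.float64(170.7286553258094), np.float64(246.0621195074422)) (np.float64(188.53437274956326), np.float64(256.30336766563977))
```

View pics/d1.png

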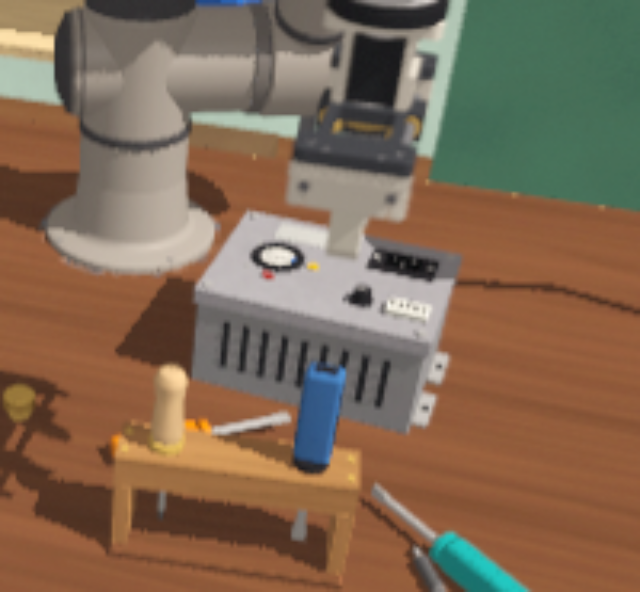

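View pics/d2.png

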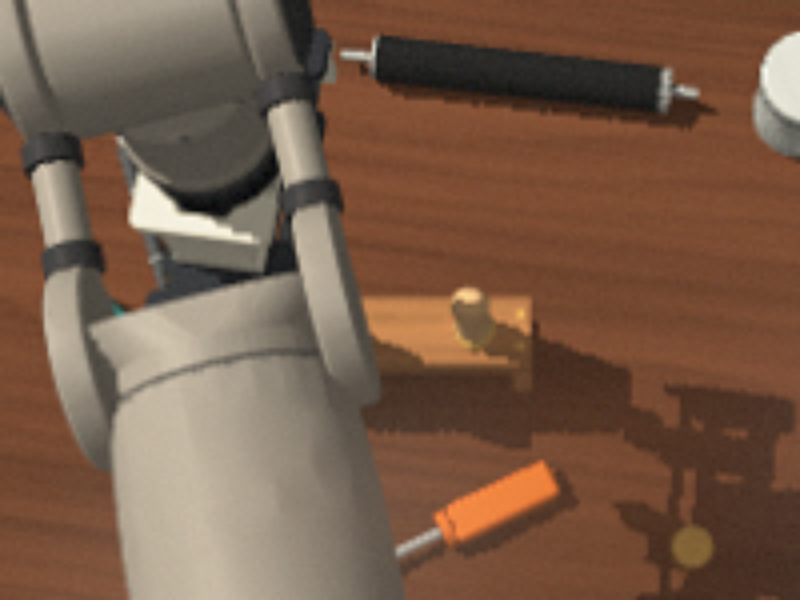

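>>> apply_moves([
  {"tx": 0.0015,"ty": -0.0025,"tz": 0.05,"yaw": 0,"grip": 0},
  {"tx": 0.0015,"ty": -0.0025,"tz": 0.1,"yaw": 0,"grip": 0},
  {"tx": 0.0015,"ty": -0.0025,"tz": 0.145,"yaw": 0,"grip": 0},
  {"tx": 0.0015,"ty": -0.0025,"tz": 0.173,"yaw": 0,"grip": 0},
  {"tx": 0.0015,"ty": -0.0025,"tz": 0.173,"yaw": 0,"grip": 0},
])

```text
time: 2.92
tool_pos: [0.5116, 0.3018, 0.1419]
tool_rot: [-3.137, 0.002, 1.576]
contact_force: [0.4, -0.1, 1.4]
opening: 0.0459
```

```bash
python3 - <<'E'
from h import *
np.set_printoptions(precision=4,suppress=True)
p,d=snap('scene','scene2')
o=robot.observe();print(o['tool_pos'],o['contact_force'],o['time'])
print(proj('scene',o['tool_pos']))
a=p[130:265,320:480]
cv2.imwrite('pics/d3.png',cv2.resize(a,None,fx=4.4,fy=4.4,interpolation=cv2.INTER_CUBIC)[:,:,::-1])
E
```

```text
[0.5129 0.3022 0.1438] [ 0.1766 -0.2926  0.5439] 2.975
(np.float64(212.5545051218948), np.float64(399.8284201876586))
```

View pics/d3.png

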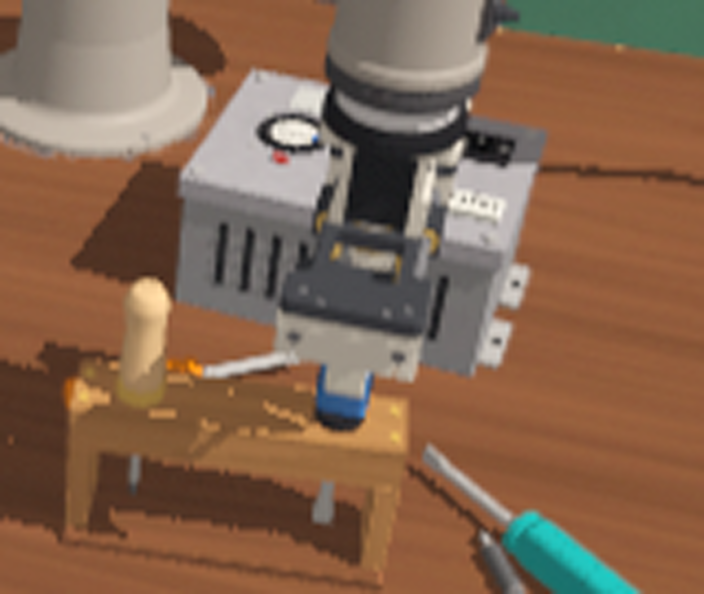

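>>> apply_moves([
  {"grip": -0.3},
  {"grip": -0.6},
  {"grip": -0.8},
  {"grip": -0.8},
  {"grip": -0.8},
  {"grip": -0.8},
], force=50)

```text
schema error: expected keys tx, ty, tz, yaw, grip
```

```bash
python3 - <<'E'
from h import *
np.set_printoptions(precision=4,suppress=True)
for i in range(3):
    p,d=snap('scene','scene3')
    o=robot.observe();print(o['tool_pos'],o['tool_rot'],o['contact_force'],o['torque'],o['opening'],o['time'])
E
```

```text
[0.5138 0.3024 0.145 ] [ 3.1402 -0.0008  1.5759] [ 0.1551 -0.347   0.3622] [-0.0346  0.069   0.0063] 0.04568870290932668 3.025
[0.5142 0.3024 0.1455] [ 3.139  -0.0013  1.5757] [-0.3714  0.1368  0.7536] [-0.1153  0.0378 -0.0202] 0.045781519033568696 3.075
[0.5144 0.3023 0.1457] [ 3.1385 -0.0015  1.5754] [-0.5275  0.4457  0.7793] [-0.1374  0.0647 -0.0241] 0.045944381249800784 3.125
```

>>> apply_moves([
  {"tx": -0.002,"ty": 0.001,"tz": 0.003,"yaw": 0,"grip": 0},
  {"tx": -0.002,"ty": 0.001,"tz": 0.003,"yaw": 0,"grip": 0},
  {"tx": -0.002,"ty": 0.001,"tz": 0.003,"yaw": 0,"grip": -0.7},
  {"tx": -0.002,"ty": 0.001,"tz": 0.003,"yaw": 0,"grip": -0.8},
  {"tx": -0.002,"ty": 0.001,"tz": 0.003,"yaw": 0,"grip": -0.8},
  {"tx": -0.002,"ty": 0.001,"tz": 0.003,"yaw": 0,"grip": -0.8},
  {"tx": -0.002,"ty": 0.001,"tz": 0.003,"yaw": 0,"grip": -0.8},
], force=50)

```text
time: 4.0
tool_pos: [0.5147, 0.2997, 0.1408]
tool_rot: [3.142, -0.0, 1.575]
contact_force: [0.3, -0.8, 0.5]
opening: 0.0218
```

```bash
python3 - <<'E'
from h import *
np.set_printoptions(precision=4,suppress=True)
for i in range(3):
    p,d=snap('scene','scene3')
    o=robot.observe();print(o['tool_pos'],o['tool_rot'],o['contact_force'],o['torque'],o['opening'],o['time'])
E
```

```text
[0.5147 0.2996 0.1408] [ 3.1416 -0.0001  1.5748] [ 0.2199 -0.8667  0.0051] [-0.1166  0.0396  0.0113] 0.021669953169276293 4.05
[0.5147 0.2996 0.1407] [ 3.1415 -0.0001  1.5748] [-0.4211 -0.0216  0.5922] [-0.113   0.0685  0.0094] 0.022032449110445877 4.1
[0.5147 0.2996 0.1407] [ 3.1416 -0.0001  1.5748] [-0.2021  0.1129  0.0726] [-0.0938  0.124  -0.0081] 0.02147337100761943 4.15
```

>>> apply_moves([
  {"tx": 0,"ty": 0,"tz": -0.02,"yaw": 0,"grip": -0.8},
  {"tx": 0,"ty": 0,"tz": -0.05,"yaw": 0,"grip": -0.8},
  {"tx": 0,"ty": 0,"tz": -0.09,"yaw": 0,"grip": -0.8},
  {"tx": 0,"ty": 0,"tz": -0.13,"yaw": 0,"grip": -0.8},
  {"tx": 0,"ty": 0,"tz": -0.16,"yaw": 0,"grip": -0.8},
  {"tx": 0,"ty": 0,"tz": -0.16,"yaw": 0,"grip": -0.8},
  {"tx": 0,"ty": 0,"tz": -0.16,"yaw": 0,"grip": -0.8},
])

```text
time: 5.03
tool_pos: [0.5142, 0.2994, 0.2992]
tool_rot: [-3.139, 0.001, 1.575]
contact_force: [-0.3, 0.4, -1.4]
opening: 0.0218
```

```bash
python3 - <<'E'
from h import *
np.set_printoptions(precision=4,suppress=True)
p,d=snap('scene','scene4')
o=robot.observe();print(o['tool_pos'],o['tool_rot'],o['contact_force'],o['opening'],o['time'])
P=o['tool_pos'];print(proj('scene',P-[0,0,.1207]))
a=p[60:230,330:500]
cv2.imwrite('pics/d4.png',cv2.resize(a,None,fx=3.5,fy=3.5,interpolation=cv2.INTER_CUBIC)[:,:,::-1])
E
```

```text
[0.5141 0.2993 0.2989] [-3.1386  0.0012  1.5748] [-0.3225 -0.6703 -1.4426] 0.021302453996976042 5.075
(np.float64(201.92824808828698), np.float64(400.47087953500693))
```

View pics/d4.png

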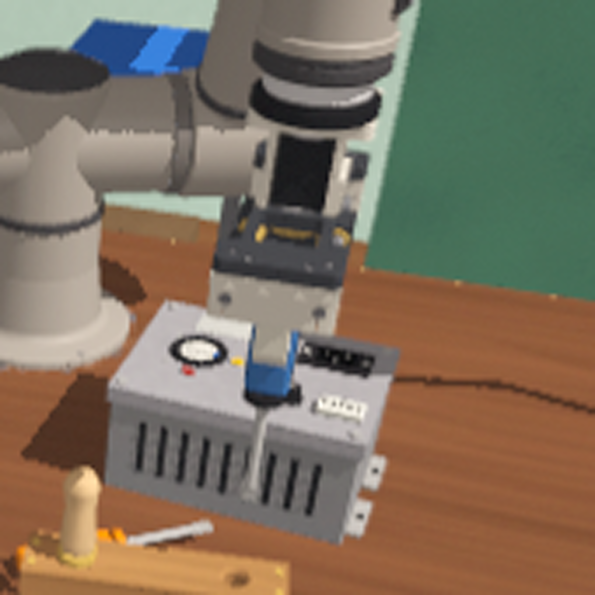

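>>> apply_moves([
  {"tx": 0,"ty": 0,"tz": -0.04,"yaw": 0,"grip": -0.8},
  {"tx": -0.03,"ty": 0,"tz": -0.07,"yaw": 0,"grip": -0.8},
  {"tx": -0.08,"ty": 0,"tz": -0.07,"yaw": 0.05,"grip": -0.8},
  {"tx": -0.14,"ty": 0,"tz": -0.07,"yaw": 0.1,"grip": -0.8},
  {"tx": -0.2,"ty": 0,"tz": -0.07,"yaw": 0.15,"grip": -0.8},
  {"tx": -0.26,"ty": 0,"tz": -0.07,"yaw": 0.2,"grip": -0.8},
  {"tx": -0.32,"ty": 0,"tz": -0.07,"yaw": 0.25,"grip": -0.8},
  {"tx": -0.37,"ty": 0,"tz": -0.07,"yaw": 0.3,"grip": -0.8},
])

```text
time: 6.08
tool_pos: [0.5156, -0.0725, 0.3691]
tool_rot: [-3.139, 0.0, 1.272]
contact_force: [1.2, -0.7, -1.0]
opening: 0.0218
```

```bash
python3 - <<'E'
from h import *
np.set_printoptions(precision=4,suppress=True)
p,d=snap('scene','scene5');q,_=snap('top','top5')
o=robot.observe();print(o['tool_pos'],o['tool_rot'],o['contact_force'],o['opening'],o['time'])
f=lambda x0,y0,k,x,y:(y0+(y+.5)/k-.5,x0+(x+.5)/k-.5)
cv2.imwrite('pics/e1.png',cv2.resize(p[175:205,190:230],None,fx=16,fy=16,interpolation=cv2.INTER_CUBIC)[:,:,::-1])
cv2.imwrite('pics/e2.png',cv2.resize(q[200:235,430:470],None,fx=16,fy=16,interpolation=cv2.INTER_CUBIC)[:,:,::-1])
E
```

```text
[ 0.5157 -0.0749  0.3687] [-3.1384  0.0017  1.268 ] [ 0.7481 -0.9407 -1.1679] 0.021731878014991723 6.175
```

View pics/e1.png

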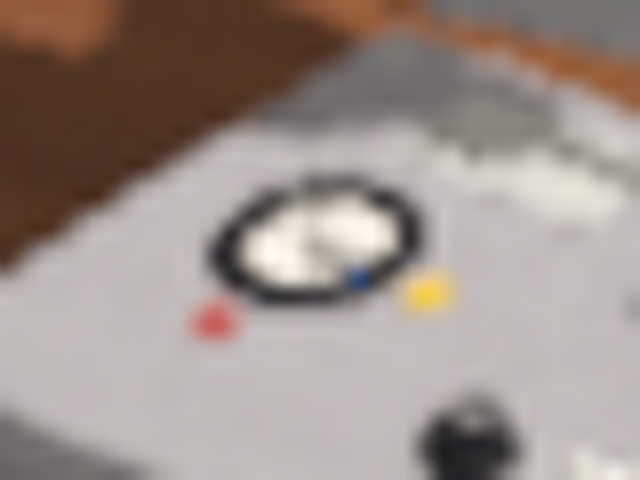

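View pics/e2.png

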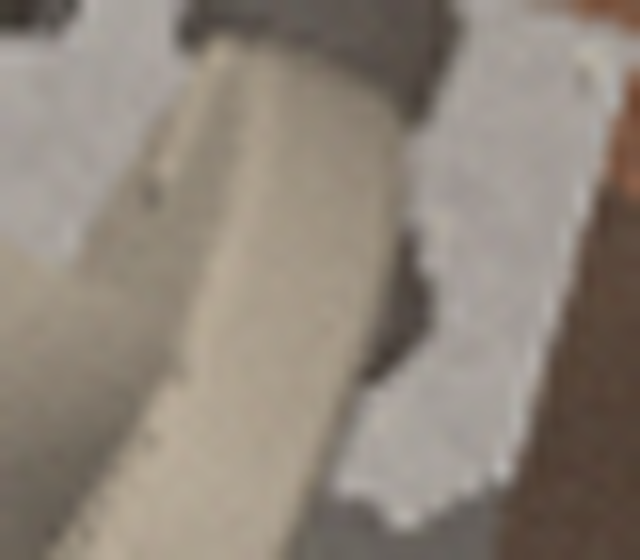

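```bash
python3 - <<'E'
from h import *
np.set_printoptions(precision=4,suppress=True)
f=lambda x0,y0,k,x,y:(y0+(y+.5)/k-.5,x0+(x+.5)/k-.5)
e=lambda x,y:f(190,175,16,x,y)
for n,c,z in [('bez',(316,240),.089),('white',(320,245),.087),('blue',(358,278),.087),('slotend',(312,230),.087),('yel',(428,294),.085),('red',(216,323),.085)]:
    print(n,atz('scene',e(*c),z))
u=lambda x,y:f(390,180,8,x,y)
print('top bezel',atz('top',u(482,306),.089))
for n,c in [('yel',(408,279)),('red',(499,236))]:print(n,atz('top',u(*c),.085))
E
```

```text
bez [ 0.519  -0.2687  0.089 ]
white [ 0.5178 -0.269   0.087 ]
blue [ 0.5249 -0.2563  0.087 ]
slotend [ 0.514  -0.2732  0.087 ]
yel [ 0.5228 -0.2429  0.085 ]
red [ 0.5441 -0.2752  0.085 ]
top bezel [ 0.5172 -0.2697  0.089 ]
yel [ 0.5247 -0.2426  0.085 ]
red [ 0.5453 -0.2755  0.085 ]
```

>>> apply_moves([
  {"tx": -0.05,"ty": 0.016,"tz": 0,"yaw": 0.03,"grip": -0.8},
  {"tx": -0.1,"ty": 0.032,"tz": 0,"yaw": 0.03,"grip": -0.8},
  {"tx": -0.15,"ty": 0.048,"tz": 0.02,"yaw": 0.03,"grip": -0.8},
  {"tx": -0.185,"ty": 0.059,"tz": 0.06,"yaw": 0.03,"grip": -0.8},
  {"tx": -0.185,"ty": 0.059,"tz": 0.108,"yaw": 0.03,"grip": -0.8},
  {"tx": -0.185,"ty": 0.059,"tz": 0.108,"yaw": 0.03,"grip": -0.8},
  {"tx": -0.185,"ty": 0.059,"tz": 0.108,"yaw": 0.03,"grip": -0.8},
  {"tx": -0.185,"ty": 0.059,"tz": 0.108,"yaw": 0.03,"grip": -0.8},
])

```text
time: 7.18
tool_pos: [0.5198, -0.2644, 0.2652]
tool_rot: [3.137, 0.001, 1.246]
contact_force: [-0.2, 0.7, -1.0]
opening: 0.0218
```

```bash
cat > v.py <<'E'
from h import *
import sys
np.set_printoptions(precision=4,suppress=True)
n=sys.argv[1]
p,d=snap('scene','s'+n);q,_=snap('top','t'+n)
o=robot.observe();print(o['tool_pos'],o['tool_rot'],o['contact_force'],o['torque'],o['opening'],o['time'])
P=o['tool_pos']-[0,0,.1207]; print('tip pred',proj('scene',P),proj('top',P))
cv2.imwrite(f'pics/vs{n}.png',cv2.resize(p[140:215,170:270],None,fx=8,fy=8,interpolation=cv2.INTER_CUBIC)[:,:,::-1])
cv2.imwrite(f'pics/vt{n}.png',cv2.resize(q[180:250,400:490],None,fx=8,fy=8,interpolation=cv2.INTER_CUBIC)[:,:,::-1])
E
python3 v.py 6
```

```text
[ 0.5194 -0.2644  0.2646] [3.1384 0.0008 1.2456] [ 0.1953  0.9594 -1.6808] [-0.1287  0.0793 -0.0097] 0.022036565643825324 7.275
tip pred (np.float64(174.60967123701113), np.float64(207.2830900196044)) (np.float64(213.2640209868633), np.float64(453.80411923295014))
```

View pics/vs6.png

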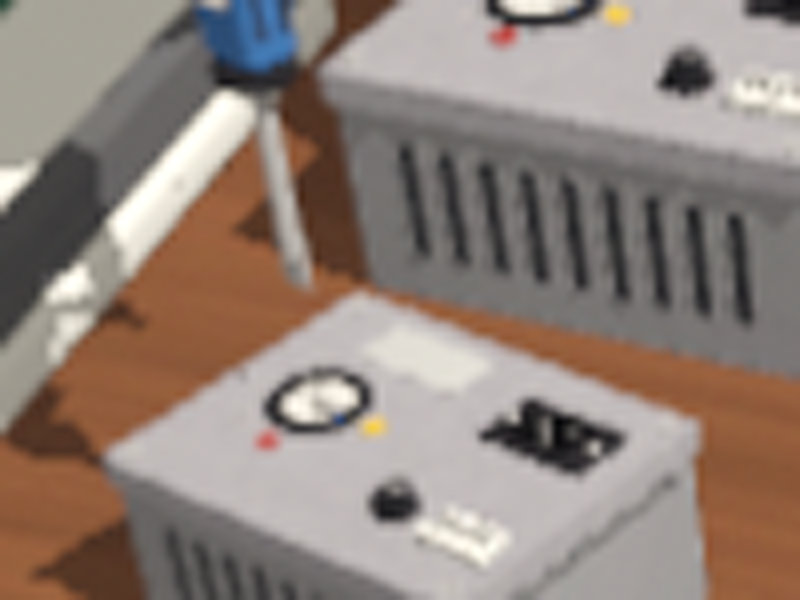

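View pics/vt6.png

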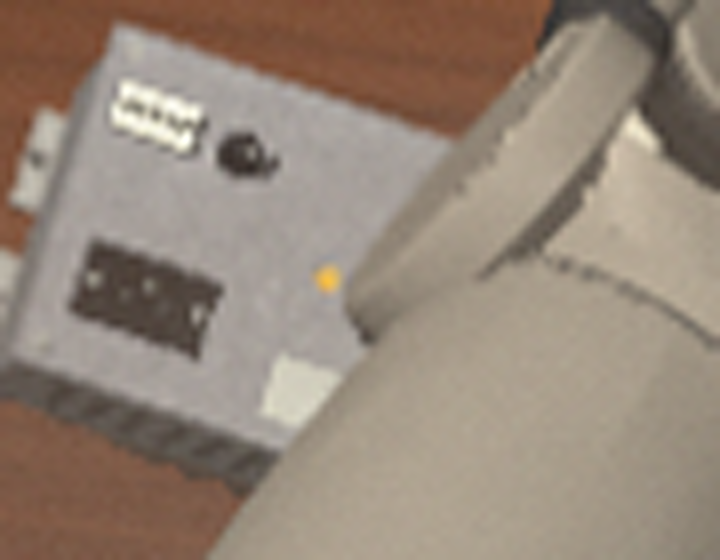

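>>> apply_moves([
  {"tx": -0.0047,"ty": 0.0005,"tz": 0.025,"yaw": 0,"grip": -0.8},
  {"tx": -0.0047,"ty": 0.0005,"tz": 0.044,"yaw": 0,"grip": -0.8},
  {"tx": -0.0047,"ty": 0.0005,"tz": 0.044,"yaw": 0,"grip": -0.8},
  {"tx": -0.0047,"ty": 0.0005,"tz": 0.044,"yaw": 0,"grip": -0.8},
  {"tx": -0.0047,"ty": 0.0005,"tz": 0.044,"yaw": 0,"grip": -0.8},
  {"tx": -0.0047,"ty": 0.0005,"tz": 0.044,"yaw": 0,"grip": -0.8},
])

```text
time: 8.02
tool_pos: [0.5179, -0.2693, 0.2194]
tool_rot: [3.14, 0.0, 1.245]
contact_force: [0.1, -0.1, -0.8]
opening: 0.022
```

```bash
python3 v.py 7
```

```text
[ 0.5178 -0.2692  0.2191] [3.141  0.0001 1.2448] [ 0.3192 -0.5626 -1.8228] [-0.0606  0.0463  0.0056] 0.021627666609478475 8.125
tip pred (np.float64(186.7353120686107), np.float64(208.8409824298924)) (np.float64(217.02948152498936), np.float64(450.6215171509689))
```

View pics/vs7.png

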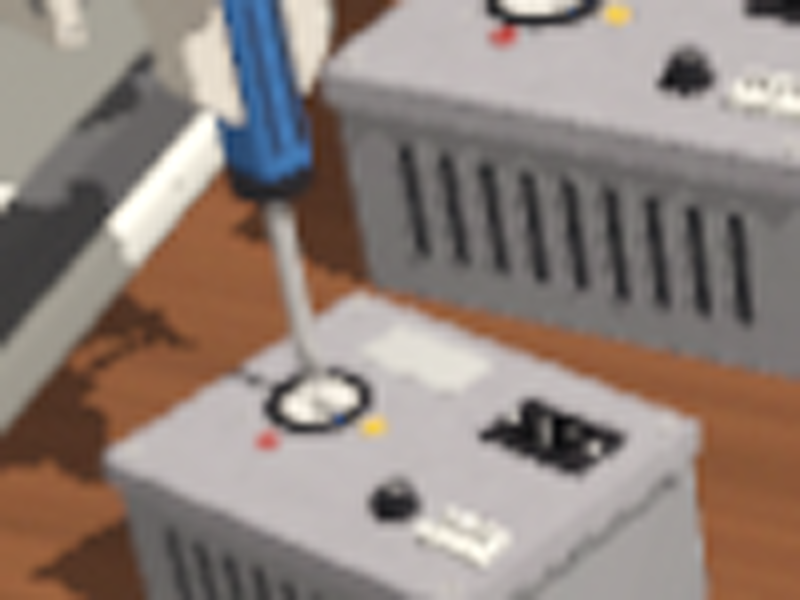

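>>> apply_moves([
  {"tx": 0,"ty": 0,"tz": 0.006,"yaw": 0,"grip": -0.8},
  {"tx": 0,"ty": 0,"tz": 0.01,"yaw": 0,"grip": -0.8},
  {"tx": 0,"ty": 0,"tz": 0.0125,"yaw": 0,"grip": -0.8},
  {"tx": 0,"ty": 0,"tz": 0.0125,"yaw": 0,"grip": -0.8},
  {"tx": 0,"ty": 0,"tz": 0.0125,"yaw": 0,"grip": -0.8},
])

```text
time: 8.75
tool_pos: [0.5177, -0.2692, 0.2063]
tool_rot: [3.141, -0.0, 1.245]
contact_force: [-0.6, 0.5, -2.3]
opening: 0.0218
```

```bash
python3 v.py 8
```

```text
[ 0.5177 -0.2692  0.2064] [3.1412 0.     1.2448] [-0.46   -0.1673 -0.1393] [-0.1104  0.0573 -0.0244] 0.022283354146272055 8.85
tip pred (np.float64(190.1709576075125), np.float64(209.56169112736234)) (np.float64(217.83056307585537), np.float64(449.3378002879125))
```

View pics/vs8.png

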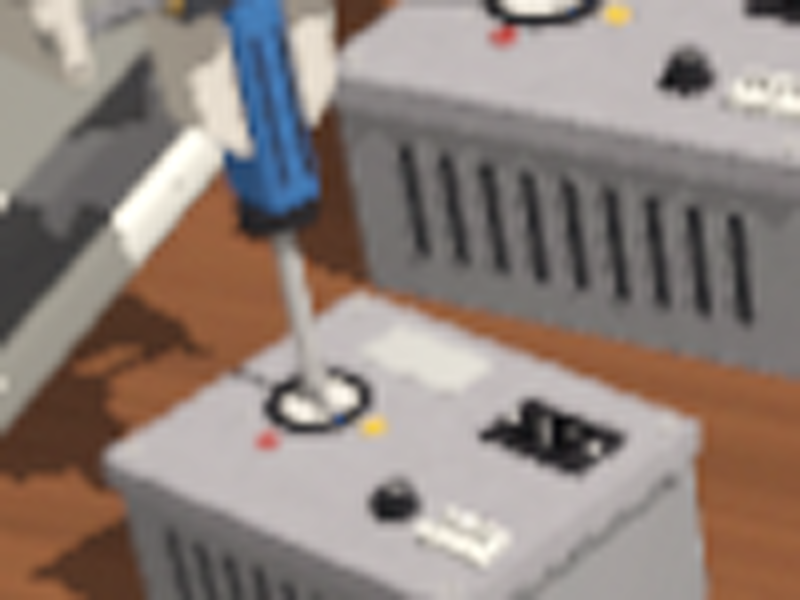

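>>> apply_moves([
  {"tx": 0,"ty": 0,"tz": 0.001,"yaw": 0,"grip": -0.8},
  {"tx": 0,"ty": 0,"tz": 0.002,"yaw": 0,"grip": -0.8},
  {"tx": 0,"ty": 0,"tz": 0.0035,"yaw": 0,"grip": -0.8},
  {"tx": 0,"ty": 0,"tz": 0.0035,"yaw": 0,"grip": -0.8},
  {"tx": 0,"ty": 0,"tz": 0.0035,"yaw": 0,"grip": -0.8},
])

```text
time: 9.48
tool_pos: [0.5176, -0.2691, 0.2026]
tool_rot: [-3.141, -0.0, 1.245]
contact_force: [-0.6, -0.7, -0.0]
opening: 0.0217
```

```bash
python3 v.py 9
```

```text
[ 0.5176 -0.2691  0.2027] [-3.1415 -0.0001  1.2448] [ 0.4507 -0.1115 -1.7854] [-0.0798  0.1034  0.0117] 0.021718800363342464 9.575
tip pred (np.float64(191.14323541418383), np.float64(209.81116575080188)) (np.float64(218.0899682592099), np.float64(448.94070478293827))
```

View pics/vs9.png

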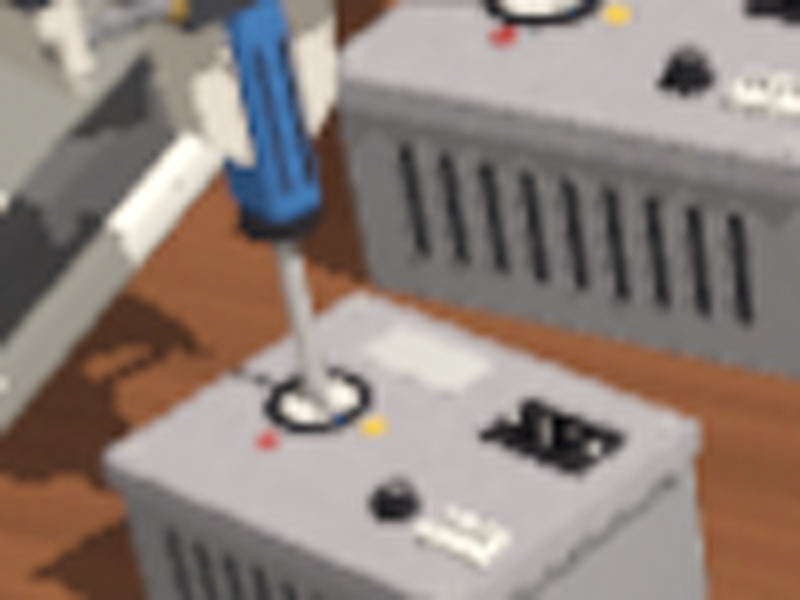

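>>> apply_moves([
  {"tx": 0,"ty": 0,"tz": 0.0005,"yaw": 0.1,"grip": -0.8},
  {"tx": 0,"ty": 0,"tz": 0.0005,"yaw": 0.2,"grip": -0.8},
  {"tx": 0,"ty": 0,"tz": 0.0005,"yaw": 0.3,"grip": -0.8},
  {"tx": 0,"ty": 0,"tz": 0.0005,"yaw": 0.4,"grip": -0.8},
  {"tx": 0,"ty": 0,"tz": 0.0005,"yaw": 0.5,"grip": -0.8},
  {"tx": 0,"ty": 0,"tz": 0.0005,"yaw": 0.6,"grip": -0.8},
  {"tx": 0,"ty": 0,"tz": 0.0005,"yaw": 0.7,"grip": -0.8},
  {"tx": 0,"ty": 0,"tz": 0.0005,"yaw": 0.8,"grip": -0.8},
])

```text
time: 10.58
tool_pos: [0.5171, -0.2687, 0.2021]
tool_rot: [-3.14, 0.001, 0.442]
contact_force: [-2.2, 1.0, -0.2]
opening: 0.0218
```

```bash
python3 v.py 10
```

```text
[ 0.5172 -0.2687  0.2021] [-3.14    0.0006  0.4442] [-1.5634  1.9347 -0.0184] [0.3919 0.6717 0.0456] 0.021892235671845766 10.675
tip pred (np.float64(191.2623490956209), np.float64(210.0562402623991)) (np.float64(218.26489974698916), np.float64(448.7208059572499))
```

View pics/vs10.png

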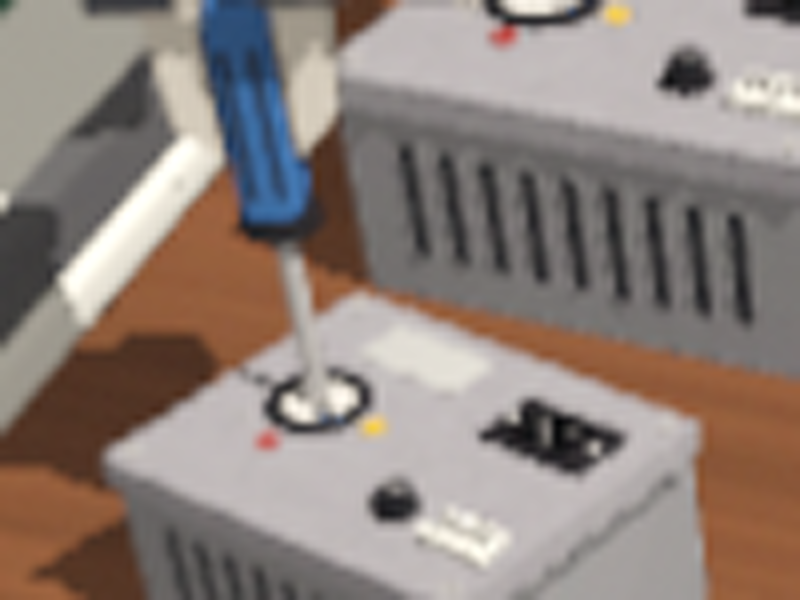

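>>> apply_moves([
  {"tx": 0,"ty": 0,"tz": 0,"yaw": 0.1,"grip": -0.8},
  {"tx": 0,"ty": 0,"tz": 0,"yaw": 0.2,"grip": -0.8},
  {"tx": 0,"ty": 0,"tz": 0,"yaw": 0.3,"grip": -0.8},
  {"tx": 0,"ty": 0,"tz": 0,"yaw": 0.4,"grip": -0.8},
  {"tx": 0,"ty": 0,"tz": 0,"yaw": 0.5,"grip": -0.8},
  {"tx": 0,"ty": 0,"tz": 0,"yaw": 0.6,"grip": -0.8},
  {"tx": 0,"ty": 0,"tz": 0,"yaw": 0.7,"grip": -0.8},
  {"tx": 0,"ty": 0,"tz": 0,"yaw": 0.8,"grip": -0.8},
])

```text
time: 11.68
tool_pos: [0.5175, -0.2691, 0.2021]
tool_rot: [3.142, 0.001, -0.356]
contact_force: [-1.7, 0.3, -1.7]
opening: 0.0215
```

```bash
python3 v.py 11
```

```text
[ 0.5174 -0.2691  0.2021] [ 3.1416  0.0005 -0.3539] [-2.0349  0.0864 -1.3883] [ 0.0803  0.5751 -0.011 ] 0.021406694426322242 11.775
tip pred (np.float64(191.2720756052032), np.float64(209.87250866530786)) (np.float64(218.1886993729389), np.float64(448.8828502487522))
```

View pics/vs11.png

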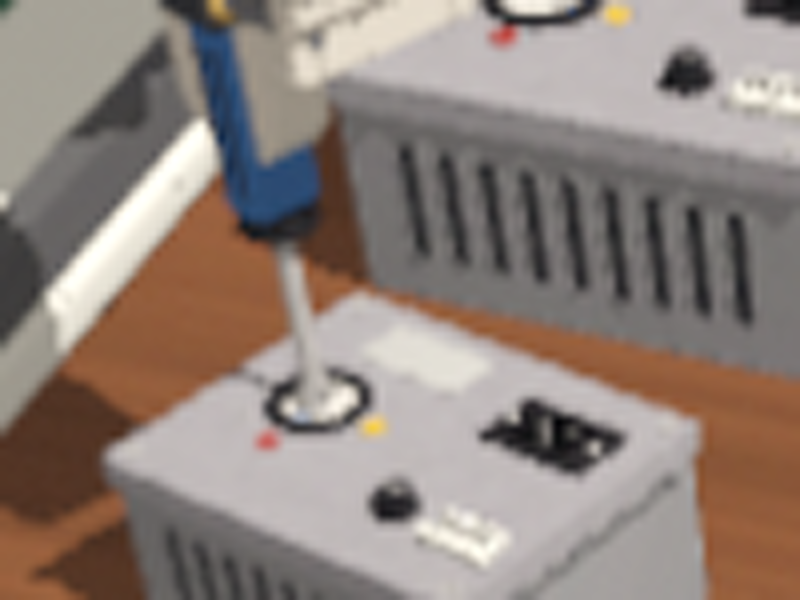

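>>> apply_moves([
  {"tx": 0,"ty": 0,"tz": 0,"yaw": 0.04,"grip": -0.8},
  {"tx": 0,"ty": 0,"tz": 0,"yaw": 0.08,"grip": -0.8},
  {"tx": 0,"ty": 0,"tz": 0,"yaw": 0.12,"grip": -0.8},
  {"tx": 0,"ty": 0,"tz": 0,"yaw": 0.12,"grip": -0.8},
])

```text
time: 12.28
tool_pos: [0.5175, -0.2692, 0.2021]
tool_rot: [3.141, 0.0, -0.472]
contact_force: [-1.7, 1.1, -0.6]
opening: 0.0218
```

```bash
python3 v.py 12
```

```text
[ 0.5175 -0.2692  0.2021] [ 3.1414  0.0004 -0.4726] [-1.2937  0.4162 -1.5867] [-0.0102  0.6139  0.0564] 0.02160832152857128 12.375
tip pred (np.float64(191.26918959001583), np.float64(209.84833459388832)) (np.float64(218.18358769207768), np.float64(448.9070323574822))
```

>>> apply_moves([
  {"tx": 0,"ty": 0,"tz": 0,"yaw": 0.04,"grip": -0.8},
  {"tx": 0,"ty": 0,"tz": 0,"yaw": 0.08,"grip": -0.8},
  {"tx": 0,"ty": 0,"tz": 0,"yaw": 0.08,"grip": -0.8},
])

```text
time: 12.75
tool_pos: [0.5175, -0.2693, 0.2021]
tool_rot: [3.141, 0.0, -0.553]
contact_force: [-1.5, -0.3, -1.2]
opening: 0.0219
```

```bash
python3 v.py 13
```

```text
[ 0.5175 -0.2692  0.2021] [ 3.1414  0.0002 -0.5535] [-1.7646 -0.6628 -1.7962] [-0.1761  0.7193 -0.0038] 0.021932884112980507 12.85
tip pred (np.float64(191.26982443317408), np.float64(209.83023877724065)) (np.float64(218.17463846790588), np.float64(448.9225166325065))
```

View pics/vs13.png

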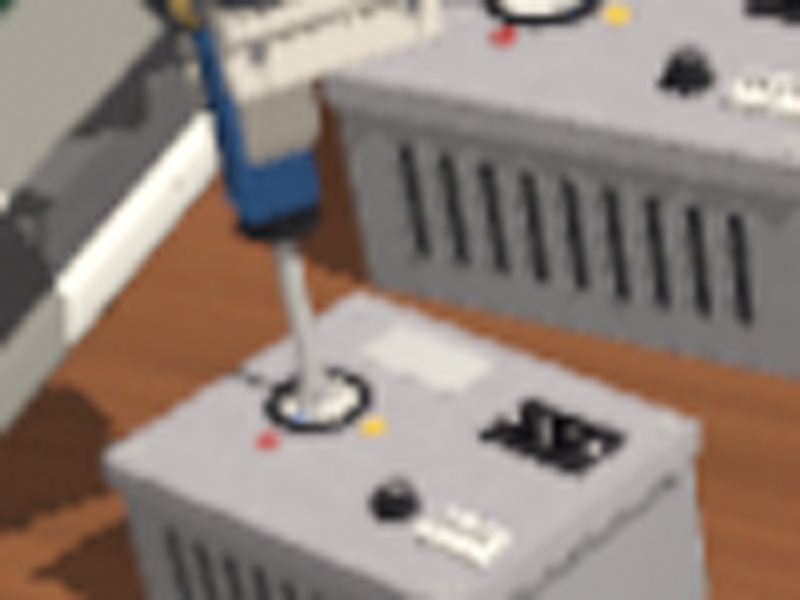

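```bash
python3 - <<'E'
from h import *
c=np.array([.5182,-.269,.087])
for a in [71,30,0,-5,-12.4,-18]:
    P=c+.0125*np.array([np.cos(np.radians(a)),np.sin(np.radians(a)),0]); r,k=proj('scene',P); print(a,(k-170+.5)*8-.5,(r-140+.5)*8-.5)
for n in [7,10,11,12,13]:
    p=np.load(f'pics/s{n}.npz')['p'][183:198,200:220].astype(int); m=(p[...,2]-p[...,0]); m=np.clip(m-25,0,None)
    ys,xs=np.mgrid[183:198,200:220]; print(n,m.sum(),((xs*m).sum()/m.sum()-170+.5)*8,((ys*m).sum()/m.sum()-140+.5)*8)
E
```

```text
71 340.5410756848612 414.47779642933574
30 317.8796638196659 421.3772200488984
0 300.9801962784936 420.6363792765935
-5 298.53478647798056 420.01860306891604
-12.4 295.2144795039262 418.86414898601015
-18 292.9691195649118 417.81088878057403
7 39 340.0 420.0
10 3 334.66666666666674 420.0
11 0 nan nan
12 24 300.0 420.0
13 19 300.0 420.0<stdin>:7: RuntimeWarning: invalid value encountered in scalar divide
```

>>> apply_moves([
  {"tx": 0,"ty": 0,"tz": 0,"yaw": 0.04,"grip": -0.8},
  {"tx": 0,"ty": 0,"tz": 0,"yaw": 0.08,"grip": -0.8},
  {"tx": 0,"ty": 0,"tz": 0,"yaw": 0.08,"grip": -0.8},
])

```text
time: 13.22
tool_pos: [0.5176, -0.2692, 0.2022]
tool_rot: [3.141, 0.0, -0.634]
contact_force: [-1.4, -0.7, -2.5]
opening: 0.0218
```

```bash
cat > w.py <<'E'
from h import *
np.set_printoptions(precision=4,suppress=True)
T=[]
for i in range(6):
    robot.read_camera('scene'); o=robot.observe(); T.append(np.r_[o['contact_force'],o['torque'],o['joint_efforts'][5],o['tool_rot'][2],o['qpos'][5]])
print(np.mean(T,0),np.std(T,0),o['tool_pos'],o['time'])
E
python3 w.py; python3 v.py 14
```

```text
[-2.3615 -1.0909 -1.727  -0.2576  0.7527  0.0973  0.0902 -0.6341  1.5941] [0.3641 0.4168 0.5978 0.0339 0.0392 0.0386 0.0279 0.0004 0.0004] [ 0.5176 -0.2692  0.2022] 13.525
[ 0.5176 -0.2692  0.2021] [ 3.1415  0.0001 -0.6349] [-2.4331 -2.0982 -2.5715] [-0.3083  0.8051  0.067 ] 0.0218688152909839 13.625
tip pred (np.float64(191.2797499162607), np.float64(209.82391446759743)) (np.float64(218.14729540969867), np.float64(448.9163960743797))
```

View pics/vs14.png

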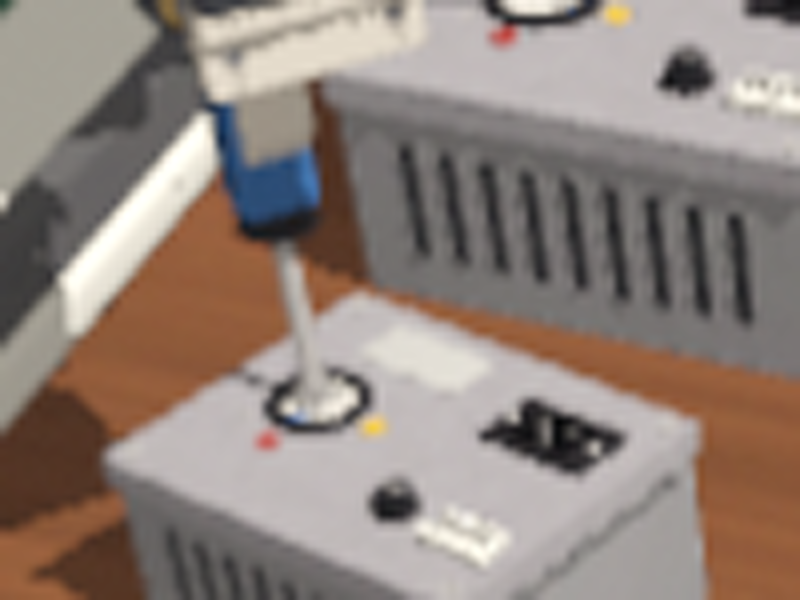

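>>> apply_moves([
  {"tx": 0,"ty": 0,"tz": 0,"yaw": 0.04,"grip": -0.8},
  {"tx": 0,"ty": 0,"tz": 0,"yaw": 0.08,"grip": -0.8},
  {"tx": 0,"ty": 0,"tz": 0,"yaw": 0.08,"grip": -0.8},
])

```text
time: 14.0
tool_pos: [0.5177, -0.2692, 0.2022]
tool_rot: [-3.142, -0.0, -0.715]
contact_force: [-1.6, -2.1, -2.7]
opening: 0.0219
```

```bash
python3 w.py; python3 v.py 15
```

```text
[-2.0366 -1.1757 -2.1542 -0.3907  0.7135  0.1251  0.156  -0.7145  1.6744] [0.3179 0.3582 0.1861 0.0204 0.0378 0.0368 0.0294 0.0003 0.0002] [ 0.5177 -0.2692  0.2022] 14.3
[ 0.5176 -0.2692  0.2022] [-3.1416 -0.     -0.715 ] [-0.6325 -0.4046 -3.4005] [-0.4015  0.6812  0.1659] 0.022080766259601085 14.4
tip pred (np.float64(191.28530419666444), np.float64(209.81404049667708)) (np.float64(218.12137183685542), np.float64(448.91559562855866))
```

View pics/vs15.png

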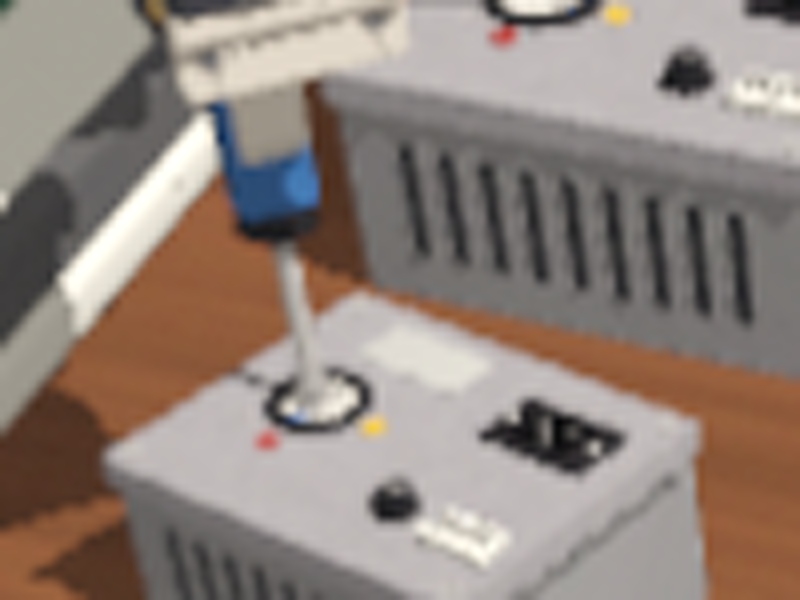

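>>> apply_moves([
  {"tx": 0,"ty": 0,"tz": 0,"yaw": -0.1,"grip": -0.8},
  {"tx": 0,"ty": 0,"tz": 0,"yaw": -0.2,"grip": -0.8},
  {"tx": 0,"ty": 0,"tz": 0,"yaw": -0.28,"grip": -0.8},
  {"tx": 0,"ty": 0,"tz": 0,"yaw": -0.28,"grip": -0.8},
])

```text
time: 14.9
tool_pos: [0.5182, -0.2692, 0.2025]
tool_rot: [-3.141, -0.001, -0.436]
contact_force: [-1.0, -1.0, -2.0]
opening: 0.0216
```

```bash
python3 w.py
```

```text
[-0.0783 -1.0434 -0.7382 -0.2655  0.1663  0.0011 -0.0209 -0.4365  1.3964] [0.5438 0.5612 0.4401 0.0502 0.0445 0.0391 0.0604 0.0004 0.0004] [ 0.5179 -0.2692  0.2024] 15.2
```

>>> apply_moves([
  {"tx": 0,"ty": 0,"tz": -0.01,"yaw": 0,"grip": -0.8},
  {"tx": 0,"ty": 0,"tz": -0.03,"yaw": 0,"grip": -0.8},
  {"tx": 0,"ty": 0,"tz": -0.07,"yaw": 0,"grip": -0.8},
  {"tx": 0,"ty": 0,"tz": -0.12,"yaw": 0,"grip": -0.8},
  {"tx": 0,"ty": 0,"tz": -0.165,"yaw": 0,"grip": -0.8},
  {"tx": 0,"ty": 0,"tz": -0.165,"yaw": 0,"grip": -0.8},
  {"tx": 0,"ty": 0,"tz": -0.165,"yaw": 0,"grip": -0.8},
])

```text
time: 16.08
tool_pos: [0.5174, -0.2688, 0.3668]
tool_rot: [-3.141, 0.001, -0.435]
contact_force: [-0.5, -0.1, -1.3]
opening: 0.0217
```

```bash
python3 v.py 16;python3 - <<'E'
from h import *
p=np.load('pics/s16.npz')['p']
cv2.imwrite('pics/e3.png',cv2.resize(p[175:205,190:230],None,fx=16,fy=16,interpolation=cv2.INTER_CUBIC)[:,:,::-1])
E
```

```text
[ 0.5172 -0.2688  0.3657] [-3.1408  0.003  -0.4352] [ 0.413   0.1358 -1.2132] [-0.0217  0.1822  0.0229] 0.021977335383807653 16.175
tip pred (np.float64(143.33089139186526), np.float64(199.99187091199937)) (np.float64(206.7189478812995), np.float64(467.2965717410052))
```

View pics/e3.png

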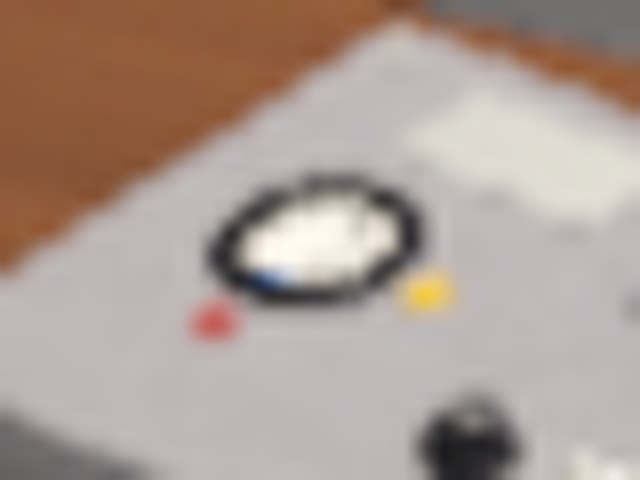

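>>> apply_moves([
  {"tx": -0.0225,"ty": -0.048,"tz": 0,"yaw": -0.17,"grip": -0.8},
  {"tx": -0.045,"ty": -0.096,"tz": 0,"yaw": -0.34,"grip": -0.8},
  {"tx": -0.0675,"ty": -0.144,"tz": 0,"yaw": -0.51,"grip": -0.8},
  {"tx": -0.09,"ty": -0.192,"tz": 0,"yaw": -0.68,"grip": -0.8},
  {"tx": -0.1125,"ty": -0.24,"tz": 0,"yaw": -0.85,"grip": -0.8},
  {"tx": -0.135,"ty": -0.288,"tz": 0,"yaw": -1.02,"grip": -0.8},
  {"tx": -0.158,"ty": -0.336,"tz": 0,"yaw": -1.19,"grip": -0.8},
  {"tx": -0.17,"ty": -0.362,"tz": 0,"yaw": -1.36,"grip": -0.8},
])

```text
time: 17.18
tool_pos: [0.5152, 0.1333, 0.366]
tool_rot: [-3.139, 0.001, 0.933]
contact_force: [0.1, -0.1, -1.1]
opening: 0.0217
```

```bash
python3 v.py 17;python3 - <<'E'
from h import *
p=np.load('pics/t17.npz')['p']
cv2.imwrite('pics/e4.png',cv2.resize(p[200:235,430:470],None,fx=16,fy=16,interpolation=cv2.INTER_CUBIC)[:,:,::-1])
E
```

```text
[0.5153 0.1336 0.3659] [-3.1389  0.001   0.9316] [-0.1442 -0.9746 -0.893 ] [-0.1012  0.1025 -0.0706] 0.021702056502939215 17.275
tip pred (np.float64(168.03817931025057), np.float64(338.270635958043)) (np.float64(187.7025682871354), np.float64(313.0689555962907))
```

View pics/e4.png

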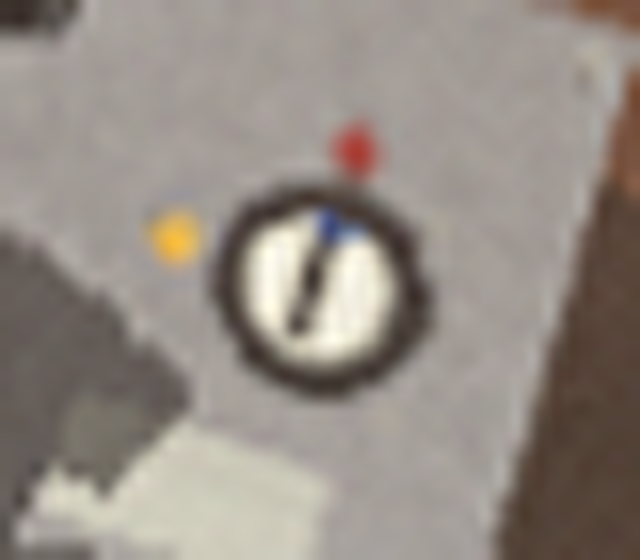

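View pics/s17.png

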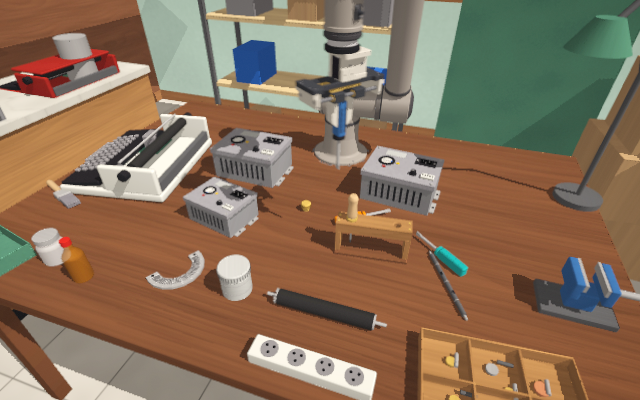

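```bash
python3 - <<'E'
from h import *
p=np.load('pics/t17.npz')['p'];s=np.load('pics/s17.npz')['p']
cv2.imwrite('pics/e5.png',cv2.resize(p[175:215,235:325],None,fx=8,fy=8,interpolation=cv2.INTER_CUBIC)[:,:,::-1])
cv2.imwrite('pics/e6.png',cv2.resize(s[190:265,330:420],None,fx=8,fy=8,interpolation=cv2.INTER_CUBIC)[:,:,::-1])
E
```

```text
(no output)
```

View pics/e5.png

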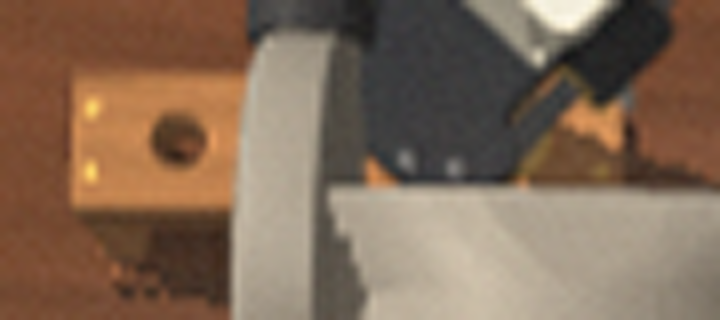

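View pics/e6.png

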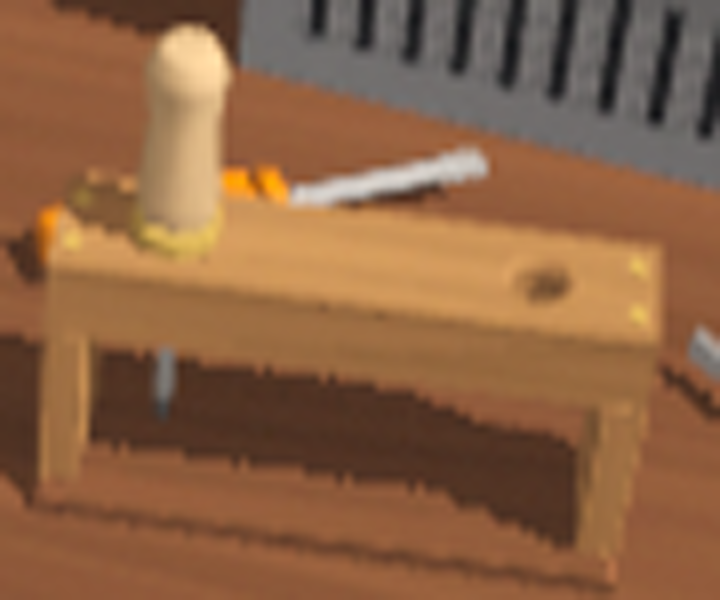

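```bash
python3 - <<'E'
from h import *
np.set_printoptions(precision=4,suppress=True)
f=lambda x0,y0,k,x,y:(y0+(y+.5)/k-.5,x0+(x+.5)/k-.5)
a=f(235,175,8,179,138);b=f(330,190,8,545,283)
print(tri('top',a,'scene',b),atz('top',a,.105),atz('scene',b,.105))
o=robot.observe();print(o['tool_pos'],o['tool_rot'],o['time'])
E
```

```text
(array([0.5174, 0.3019, 0.1056]), np.float64(0.0010443148673036922)) [0.5176 0.3015 0.105 ] [0.5166 0.3024 0.105 ]
[0.5153 0.1336 0.3659] [-3.1389  0.001   0.9316] 17.275
```

>>> apply_moves([
  {"tx": 0.04,"ty": -0.03,"tz": 0,"yaw": -0.16,"grip": -0.8},
  {"tx": 0.08,"ty": -0.06,"tz": 0,"yaw": -0.32,"grip": -0.8},
  {"tx": 0.12,"ty": -0.088,"tz": 0,"yaw": -0.48,"grip": -0.8},
  {"tx": 0.135,"ty": -0.099,"tz": 0.03,"yaw": -0.643,"grip": -0.8},
  {"tx": 0.135,"ty": -0.099,"tz": 0.08,"yaw": -0.643,"grip": -0.8},
  {"tx": 0.135,"ty": -0.099,"tz": 0.106,"yaw": -0.643,"grip": -0.8},
  {"tx": 0.135,"ty": -0.099,"tz": 0.106,"yaw": -0.643,"grip": -0.8},
  {"tx": 0.135,"ty": -0.099,"tz": 0.106,"yaw": -0.643,"grip": -0.8},
])

```text
time: 18.27
tool_pos: [0.5191, 0.2978, 0.2623]
tool_rot: [3.14, -0.001, 1.566]
contact_force: [-0.8, -0.6, 0.2]
opening: 0.0221
```

```bash
cat > r.py <<'E'
from h import *
import sys
np.set_printoptions(precision=4,suppress=True)
n=sys.argv[1]
for i in range(3):p,d=snap('scene','s'+n)
o=robot.observe();print(o['tool_pos'],o['tool_rot'],o['contact_force'],o['opening'],o['time'])
P=o['tool_pos']-[0,0,.1207]; r,c=proj('scene',P); print('tip pred',((c-340+.5)*6,(r-160+.5)*6))
cv2.imwrite(f'pics/r{n}.png',cv2.resize(p[160:260,340:440],None,fx=6,fy=6,interpolation=cv2.INTER_CUBIC)[:,:,::-1])
E
python3 r.py 18
```

```text
[0.519  0.2981 0.2628] [ 3.1391 -0.0011  1.5671] [-0.3915  0.1614 -1.6933] 0.021854513829321458 18.425
tip pred (np.float64(349.7642179412077), np.float64(327.8653099802263))
```

View pics/r18.png

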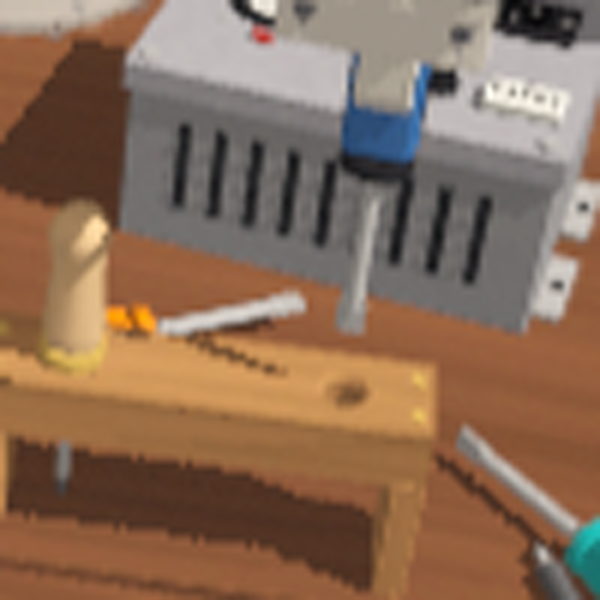

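>>> apply_moves([
  {"tx": 0.003,"ty": -0.0025,"tz": 0.01,"yaw": 0,"grip": -0.8},
  {"tx": 0.003,"ty": -0.0025,"tz": 0.03,"yaw": 0,"grip": -0.8},
  {"tx": 0.003,"ty": -0.0025,"tz": 0.03,"yaw": 0,"grip": -0.8},
  {"tx": 0.003,"ty": -0.0025,"tz": 0.03,"yaw": 0,"grip": -0.8},
  {"tx": 0.003,"ty": -0.0025,"tz": 0.03,"yaw": 0,"grip": -0.8},
])

```text
time: 19.05
tool_pos: [0.5162, 0.3014, 0.2321]
tool_rot: [3.14, -0.001, 1.568]
contact_force: [-0.0, 0.3, -2.0]
opening: 0.0219
```

```bash
python3 r.py 19
```

```text
[0.516  0.3013 0.2318] [ 3.1407 -0.0004  1.5677] [-0.2921 -0.8387 -1.3728] 0.022023735745537704 19.2
tip pred (np.float64(348.65477016028854), np.float64(380.7212813209031))
```

View pics/r19.png

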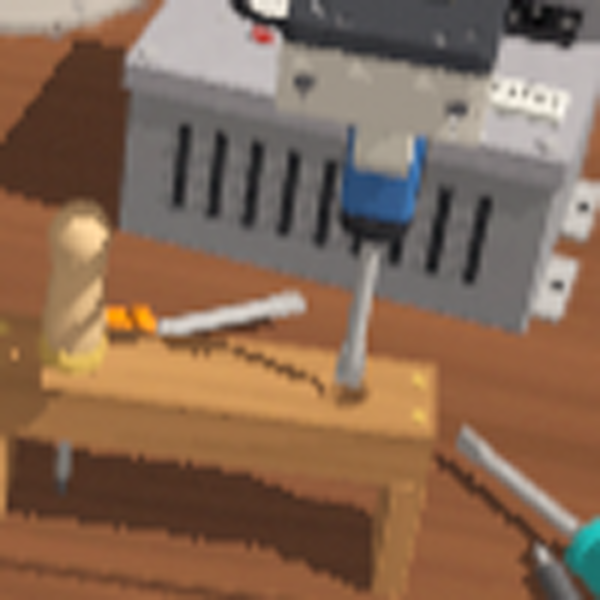

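Blade at about (349,383) over the hole at (350,393), 6 mm above the bar: aligned. Insert slowly.

>>> apply_moves([
  {"tx": 0,"ty": 0,"tz": 0.008,"yaw": 0,"grip": -0.8},
  {"tx": 0,"ty": 0,"tz": 0.016,"yaw": 0,"grip": -0.8},
  {"tx": 0,"ty": 0,"tz": 0.028,"yaw": 0,"grip": -0.8},
  {"tx": 0,"ty": 0,"tz": 0.04,"yaw": 0,"grip": -0.8},
  {"tx": 0,"ty": 0,"tz": 0.05,"yaw": 0,"grip": -0.8},
  {"tx": 0,"ty": 0,"tz": 0.05,"yaw": 0,"grip": -0.8},
])

```text
time: 19.95
tool_pos: [0.5154, 0.301, 0.1801]
tool_rot: [-3.14, 0.001, 1.568]
contact_force: [-0.7, 0.1, -0.5]
opening: 0.0218
```

```bash
python3 r.py 20
```

```text
[0.5161 0.3013 0.1817] [ 3.1407 -0.0005  1.5678] [ 0.3435  0.5895 -0.9912] 0.02129389111893218 20.1
tip pred (np.float64(334.0941022616728), np.float64(466.1670566928976))
```

View pics/r20.png

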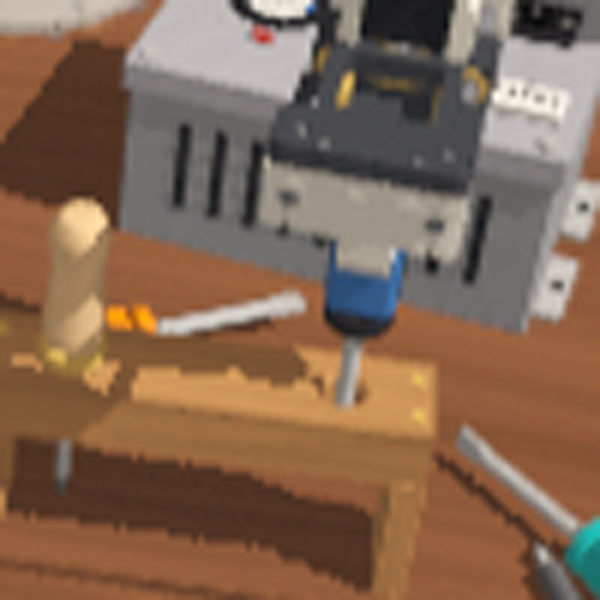

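>>> apply_moves([
  {"tx": 0,"ty": 0,"tz": 0.012,"yaw": 0,"grip": -0.8},
  {"tx": 0,"ty": 0,"tz": 0.024,"yaw": 0,"grip": -0.8},
  {"tx": 0,"ty": 0,"tz": 0.034,"yaw": 0,"grip": -0.8},
  {"tx": 0,"ty": 0,"tz": 0.04,"yaw": 0,"grip": -0.8},
  {"tx": 0,"ty": 0,"tz": 0.04,"yaw": 0,"grip": -0.8},
  {"tx": 0,"ty": 0,"tz": 0.04,"yaw": 0,"grip": -0.8},
])

```text
time: 20.85
tool_pos: [0.5159, 0.3012, 0.1411]
tool_rot: [3.141, -0.0, 1.568]
contact_force: [0.9, 0.3, -1.6]
opening: 0.022
```

```bash
python3 r.py 21
```

```text
[0.5159 0.3012 0.1412] [ 3.1415 -0.0001  1.5678] [-0.7027  0.0779 -0.7817] 0.021772578310686488 21.0
tip pred (np.float64(322.83896422011526), np.float64(531.0023743779457))
```

View pics/r21.png

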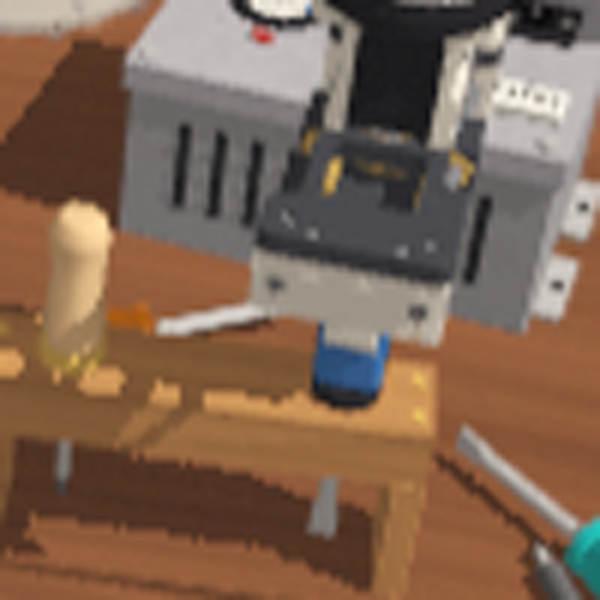

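>>> apply_moves([
  {"tx": 0,"ty": 0,"tz": 0.001,"yaw": 0,"grip": -0.8},
  {"tx": 0,"ty": 0,"tz": 0.001,"yaw": 0,"grip": -0.8},
])

```text
time: 21.25
tool_pos: [0.516, 0.3012, 0.1407]
tool_rot: [3.141, -0.0, 1.568]
contact_force: [-1.5, -0.8, 2.8]
opening: 0.0216
```

```bash
python3 w.py
```

```text
[-1.7602 -0.8041  5.04   -0.2395  0.3677 -0.0191  0.0004  1.5678  0.4032] [0.5139 0.2187 0.8419 0.0129 0.0459 0.0277 0.0001 0.     0.    ] [0.5159 0.3012 0.1407] 21.55
```

Contact (about 6 N): the collar is on the wood. Release gradually to 46 mm, then rise straight.

>>> apply_moves([
  {"tx": 0,"ty": 0,"tz": 0,"yaw": 0,"grip": -0.4},
  {"tx": 0,"ty": 0,"tz": 0,"yaw": 0,"grip": -0.2},
  {"tx": 0,"ty": 0,"tz": 0,"yaw": 0,"grip": 0},
  {"tx": 0,"ty": 0,"tz": 0,"yaw": 0,"grip": 0},
  {"tx": 0,"ty": 0,"tz": 0,"yaw": 0,"grip": 0},
])

```text
time: 22.18
tool_pos: [0.5158, 0.3012, 0.1402]
tool_rot: [-3.142, -0.0, 1.568]
contact_force: [-1.1, -0.5, -0.3]
opening: 0.0461
```

```bash
python3 w.py
```

```text
[ 0.0243 -0.2003 -0.0534 -0.1061  0.0503  0.0204 -0.      1.5678  0.4032] [0.4706 0.535  0.4487 0.0382 0.0131 0.0239 0.0001 0.     0.    ] [0.5158 0.3012 0.1402] 22.475
```

>>> apply_moves([
  {"tx": 0,"ty": 0,"tz": -0.02,"yaw": 0,"grip": 0},
  {"tx": 0,"ty": 0,"tz": -0.05,"yaw": 0,"grip": 0},
  {"tx": 0,"ty": 0,"tz": -0.1,"yaw": 0,"grip": 0},
  {"tx": 0,"ty": 0,"tz": -0.15,"yaw": 0,"grip": 0},
  {"tx": 0,"ty": 0,"tz": -0.2,"yaw": 0,"grip": 0},
  {"tx": -0.05,"ty": -0.03,"tz": -0.22,"yaw": 0,"grip": 0},
  {"tx": -0.1,"ty": -0.05,"tz": -0.22,"yaw": 0,"grip": 0},
  {"tx": -0.15,"ty": -0.05,"tz": -0.22,"yaw": 0,"grip": 0},
])

```text
time: 23.48
tool_pos: [0.4641, 0.1503, 0.3611]
tool_rot: [3.14, -0.0, 1.569]
contact_force: [-0.0, -0.5, 0.3]
opening: 0.046
```

```bash
python3 r.py 22; python3 v.py 23; python3 -c "
from h import *
p=np.load('pics/t23.npz')['p'];cv2.imwrite('pics/f.png',cv2.resize(p[165:245,220:320],None,fx=8,fy=8,interpolation=2)[:,:,::-1])"
```

```text
[0.4653 0.1496 0.3608] [ 3.1405 -0.0001  1.5643] [0.4154 0.6235 0.4682] 0.045751921603826844 23.625
tip pred (np.float64(59.49746265320596), np.float64(11.123060190370666))
[0.4655 0.1516 0.3604] [ 3.1412 -0.0007  1.5672] [-0.8805 -0.0357  0.1904] [-0.0913  0.1118 -0.0348] 0.04586586233205751 23.725
tip pred (np.float64(161.6395656135953), np.float64(350.12348767834345)) (np.float64(205.9651440394485), np.float64(303.58801818630906))
```

View pics/r22.png

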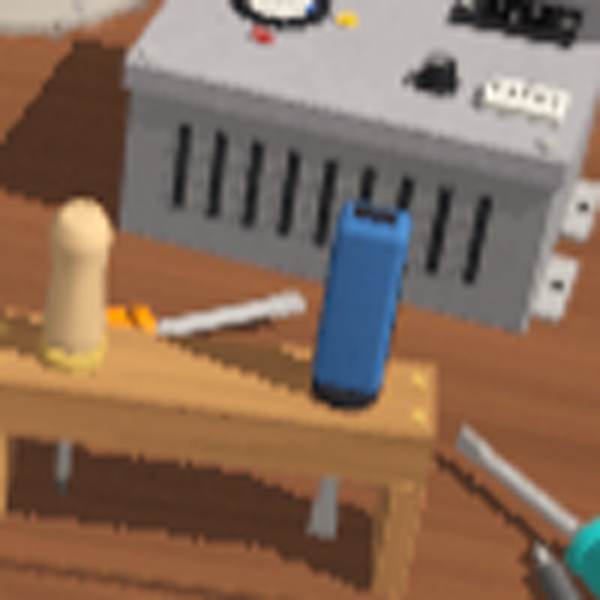

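View pics/t23.png

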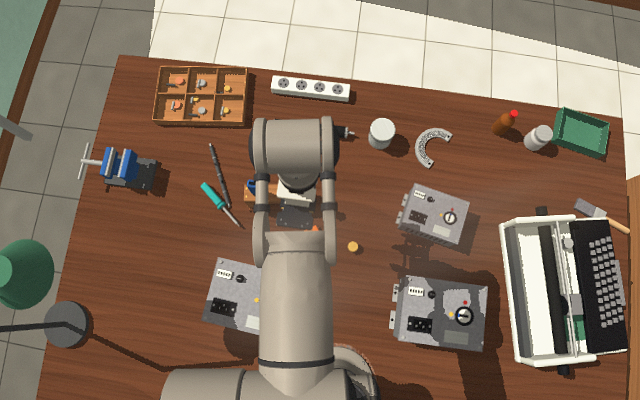

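View pics/vs23.png

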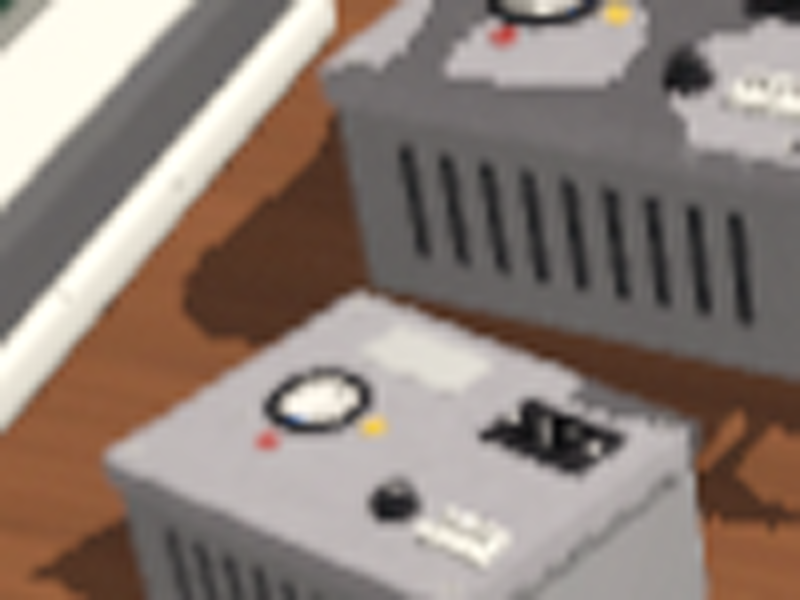

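```bash
python3 - <<'E'
from h import *
f=lambda x,y:(200+(y+.5)/16-.5,430+(x+.5)/16-.5)
a=atz('top',f(297,327),.087);b=atz('top',f(335,222),.087);e=b-a;print(np.degrees(np.arctan2(e[1],e[0])))
c=atz('top',f(322,290),.089);r=atz('top',f(356,152),.085);e=r-c;print('red',np.degrees(np.arctan2(e[1],e[0])))
p=np.load('pics/t23.npz')['p'];cv2.imwrite('pics/g.png',cv2.resize(p[200:235,430:470],None,fx=16,fy=16,interpolation=2)[:,:,::-1])
E
```

```text
-15.771146583462954
red -11.953715093975735
```

View pics/g.png

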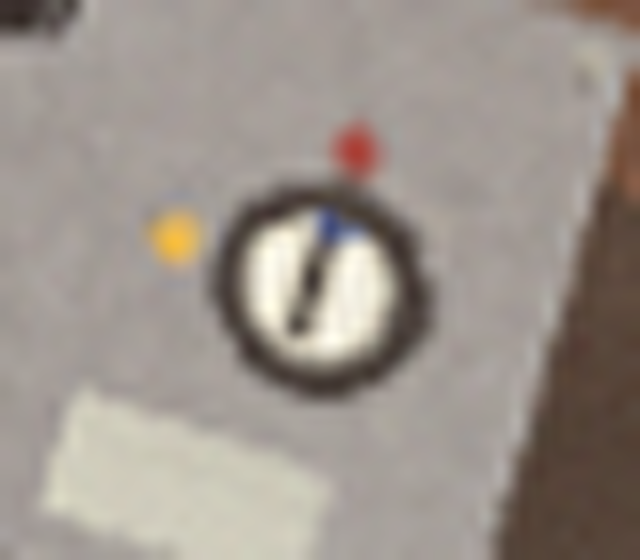

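The slot measures about -16°, against -12° for the stop, so they agree within pixel error and it has turned fully. Handing in.

```bash
python3 -c "
from cell import robot
print(robot.hand_in())"
```

```text
the job is handed in; nothing more can be done
None
```

I turned the selector on the small power unit (measured at about 136 x 176 x 86 mm) clockwise to the 230 V mark with the blue screwdriver. I then put the screwdriver back upright in its hole (hole_a) and handed the job in at about 24 s.

**What the last checks showed:**
- **Selector:** the wrist torque rose to about 0.15 N m while the pointer stayed still, so it had reached the stop. The top picture puts the slot at about -16° and the red mark at about -12°, a difference within pixel error.
- **Screwdriver:** the collar met the wood at the height it was picked up from, with about 5–6 N on contact. After release, the scene picture shows it upright with the collar on the bar.
- **Other items:** the cross-head driver, feed axle, canister, segment and knob look unmoved. In the last top picture the arm hid most of the platen and rack. The scene picture at 17 s showed the platen in place, and no move came near it after that.

**One thing that changed on its own:** the orange and teal look-alike screwdrivers, which stood free in the first pictures, had fallen over by about 2.2 s. My path stayed well above them, and I left them where they fell. The teal one lies beside the feed axle, which looks unmoved.

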